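# Re-hang the lift-off door of the drill-bit cabinet

### The arm

A 6-joint arm with a two-finger parallel gripper is mounted at the origin on the work surface. World frame = base frame: x ahead of the robot, y to its left, z up, the work surface at z = 0. Lengths are in m, angles in rad, forces in N, time in s.
With the tool pointing down it reaches from about 0.35 to 0.975 m from the base axis. Payload 7.1 kg.
Tool frame: the origin (TCP) lies on the centre line of the jaws, within the pads' length; the fingertips stand 8 mm ahead of it and the grasp point (between the pads) lies 11 mm behind it; z points along the fingers, y is the direction in which the jaws open and shut (so a half turn about z gives the same grasp; the last joint's range is limited). The gripper opens to 88 mm and grips with 3 to 60 N. Pads are 20 mm wide; open, the fingers measure 115 mm over their backs; the gripper's body (75 mm by 178 mm) begins 61 mm behind the grasp point.
Start: joints at [-1.335, 0.423, 1.63, -0, 1.089, -0.019], TCP at [0.158, -0.605, 0.231] pointing down, gripper open.
Joint ranges: [-3, 3], [-0.9, 2.11], [0.09, 2.58], [-1.31, 4.45], [0.11, 2.69], [-2.54, 2.54]. Speed limits (rad/s): [2.39, 2.39, 3.01, 3.14, 3.14, 3.14].

### API

Orientations are given as a unit quaternion [x, y, z, w].
In Python, from plant import robot gives the robot as it stands.
- The arm moves only by the tool apply_moves, never from a script. Its argument "rows" is a list of rows, each a list of 7 numbers: the turn, a rotation vector about the tool's x, y, z in degrees, then the shift along the tool's x, y, z in m, then the finger opening in m, from 0 to 0.0878. A call has 1 to 5 rows; each row shifts and turns the commanded pose from where the row before left it, along the tool's axes as they then stand; what a row does not reach is not made up. A row lasts 1/8 s, in which the tool goes at most 62.5 mm and 10.7 degrees, less where a joint would pass 70% of its speed; a pose out of reach is approached as far as the arm can. A call with a gripper value outside its range is refused whole. The fingers move at their own pace and stop on an object; the grip force is fixed at half the most. Time passes only in rows, so rows that do not move let the fingers close. It gives the time, the measured TCP pose, the force and the opening at its end, in the units of the state.
- robot.get_obs(): the state, without advancing time (a new reading comes with each control period).
- robot.get_image(name): name is "side" or "top" or "wrist"; returns (picture, depth): 420x560x3 uint8, blue, green, red; 420x560 float32, m along the optical axis (not along the pixel's ray), 0 where there is no reading.
- robot.calibration(name): a dict with "fx", "fy", "cx", "cy" (pixels), "R" (3x3) and "t" (3): a world point X has camera coordinates R X + t; the wrist camera has in their place "mount" (4x4, takes a point from camera to tool coordinates, whose origin is the TCP and whose axes are the flange's). Camera axes: x right, y down, z forward; pixel columns grow to the right and rows downward; lengths in m; the calibration is good to about 2 mm. A picture is of the moment at which its call begins: read the wrist's pose just before it. calibration takes no time and is no camera call.
- robot.job_done(): hands the job in, once; it reports no verdict.
The state is a dict: "time_s": time; "joint_positions": joint angles; "qvel": joint speeds; "effort": joint torques, N m; "tool_pos": TCP position; "tool_rot": TCP orientation; "ft_force": force on the tool from outside, world axes, zero at the start; "ft_torque": the same for the moment, N m; "width": finger opening in m.
Only numpy, scipy, OpenCV 4.12 (cv2) and the standard library are available. Lean on these libraries where they do the work, as an engineer would, in place of code of your own. Each camera call takes 0.05 s, during which the arm holds its last target.

### The job

Lift the loose green door off the bench and hang it back on the drill-bit cabinet by lowering both its hinge knuckles onto the two upright pintle pins, feeling for the pins and letting it down gently until it is fully home - do not force it or drop it, and keep it upright. Then swing the door shut and let go, leaving everything else on the bench where it stands.

Things in the scene. Friction and masses are not known exactly. Their poses are not given: they have to be found in the camera images.
- cabinet: Fixed open-fronted plywood cabinet, 130 deep (x), 208 wide (y), 240 high (z) mm. Origin: centre of its underside. Its open front faces its -x, at x = -65 mm; two 7 mm thick rubber door stops sit on the front edge at y = +97 mm. Both hinge pins stand on a steel plate outside its -y side, near the front; they are plumb, one exactly above the other, and screwed tight.
- pin_low (a point): Nominal root of the lower pin, (-81, -118, 64) mm in the cabinet's frame: top of the steel arm on which the lower knuckle rests. The plate with both pins was set by hand in slots, so both pins together truly stand anywhere up to 4.5 mm either way from nominal along the cabinet's x and y (heights are true): this point shows the nominal place only.
- pin_up (a point): Nominal root of the upper pin, (-81, -118, 164) mm in the cabinet's frame; same true offset as the lower. Each pin is bare steel, 8 mm in diameter, points straight up and ends 22 mm above its arm with a small bevel (6.2 mm across at the end). The point's axes are the cabinet's.
- door: Loose green door, panel 18 thick (x), 212 wide (y), 215 high (z) mm, 0.4 to 0.65 kg, standing upright on the bench. Origin: centre of the panel's underside; centre of mass above it within 5 mm. -x outer face, -y hinge edge. Shut, its axes are parallel to the cabinet's; it opens anticlockwise seen from above (+y edge towards the cabinet's -x), beyond 90 degrees. Hung, its underside is 16 mm over the bench.
- door_top (a point): Middle of the door's top edge, (0, 0, 215) mm in the door's frame: free to be gripped across the 18 mm. Lower on the inner (+x) face is a bit rail along the foot (150 wide, 24 high, out to x = +39 mm) with drill bits up to z = 92 mm. On the outer (-x) face: an upright bar handle 35 mm off the face (y = +82, z = 55 to 135 mm) and 2 mm hinge straps from the hinge edge to y = -31 mm.
- knuckle_low (a point): Bottom rim of the door's lower hinge knuckle, on its bore axis, (0, -118, 48) mm in the door's frame. The knuckle is a steel ring 20 mm high, 16.4 mm outside, 10.4 mm bore, open at both ends, axis along the door's z. Shut, the knuckle axis is the pin axis.
- knuckle_up (a point): Bottom rim of the upper knuckle, on its bore axis, (0, -118, 148) mm in the door's frame; same ring as the lower.
- plane: Bystander: steel bench plane with wooden handles, 240 x 58 mm, about 90 mm high. Origin: centre of its underside.
- mallet: Bystander: rubber mallet, lying, about 290 mm long, 64 mm high. Origin on the bench under its handle.
- screwdriver: Bystander: orange-handled screwdriver, lying, about 230 mm long. Origin on the bench under its middle.
- chisel: Bystander: black-handled chisel, lying, about 230 mm long. Origin on the bench under its middle.
- oiler: Bystander: yellow oil bottle with red cap, 48 mm across, 105 mm high. Origin: centre of its underside.
- screw_tub: Bystander: open blue tub of screws, 90 x 120 x 45 mm. Origin: centre of its underside.
- offcut: Bystander: softwood offcut lying flat, 70 x 160 x 22 mm. Origin: centre of its underside.

How it is judged:
By the outcome, as a careful person would: the job done as asked, in the order asked, and still so for the second after the job is handed in, with the robot touching nothing.
It also fails if it takes over 72 s, if anything falls off the work surface, if the arm or the gripper's body presses on something with over 40 N, if the wrist force passes 120 N, or if a joint passes its speed limit or range.

## Working session

There is one attempt and no reset: what is moved stays moved. The work goes in short steps, Python scripts to look and compute and a tool call to move; the robot and the scene stay as the last step left them, time stands still between calls to the robot, and variables do not carry over. Pictures are saved under pics/ and viewed, and the job is handed in when it is done.

Besides the shell and the picture viewer there is one more tool, called in YAML: its name, and indented under it one key for each argument. apply_moves: Moves the arm, as the interface text tells. Its arguments: {"type":"object","properties":{"rows":{"type":"array","items":{"type":"array","items":{"type":"number"}}}},"required":["rows"]}

```bash
ls; mkdir -p pics; python3 - <<'E'
from plant import robot
import cv2
print(robot.get_obs())
import pickle
D={}
for n in ["side","top","wrist"]:
    D['obs_'+n]=robot.get_obs()
    im,d=robot.get_image(n); c=robot.calibration(n); D[n]=(im,d,c)
    cv2.imwrite(f"pics/a_{n}.png",im); print(n,c)
pickle.dump(D,open('a.pkl','wb'))
E
```

```text
pics
{'time_s': 0.0, 'joint_positions': array([-1.33500558e+00,  4.23836471e-01,  1.63066564e+00,  2.61216675e-05,
        1.08861769e+00, -1.90104037e-02]), 'qvel': array([-0.0011353 , -0.00045568, -0.00101905,  0.00165633, -0.00067178,
       -0.00086014]), 'effort': array([-1.86892081e-03, -5.44624937e+01, -2.73665750e+01,  6.43539196e-02,
        2.28288188e-02, -1.00308598e-04]), 'tool_pos': array([ 0.15743285, -0.60429144,  0.22991399]), 'tool_rot': array([ 9.91895999e-01,  1.27050165e-01, -7.11030133e-05, -7.60346824e-04]), 'ft_force': array([ 0.04847948, -0.01319182,  0.72960656]), 'ft_torque': array([-0.00267913,  0.03838344, -0.00892345]), 'width': 0.08798190696857768}
side {'fx': 470.0432610546519, 'fy': 470.0432610546519, 'cx': 281.1188295263503, 'cy': 211.36765556822647, 'R': array([[-0.8309449 , -0.55615591, -0.01487169],
       [-0.42350159,  0.64963079, -0.63136854],
       [ 0.36080046, -0.51833429, -0.77534031]]), 't': array([0.35534377, 0.41476729, 1.08785613])}
top {'fx': 458.641454765238, 'fy': 458.641454765238, 'cx': 280.10510121952314, 'cy': 206.41070358511016, 'R': array([[-0.0038594 , -0.99981633,  0.01877268],
       [-0.99522038,  0.00200847, -0.09763381],
       [ 0.09757817, -0.01905976, -0.99504534]]), 't': array([-0.1693018 ,  0.54868867,  1.48901161])}
wrist {'fx': 303.6068780328279, 'fy': 303.6068780328279, 'cx': 274.63215378460086, 'cy': 207.7779045871264, 'mount': array([[ 8.98982427e-04, -9.70017356e-01, -2.43033992e-01,
         6.57277012e-02],
       [ 9.99999565e-01,  8.12009054e-04,  4.58039472e-04,
         1.14295373e-05],
       [-2.46960435e-04, -2.43034298e-01,  9.70017664e-01,
        -1.53882472e-01],
       [ 0.00000000e+00,  0.00000000e+00,  0.00000000e+00,
         1.00000000e+00]])}
```

View pics/a_side.png

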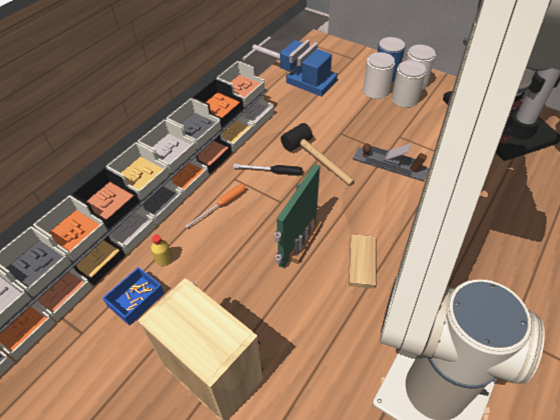

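View pics/a_top.png

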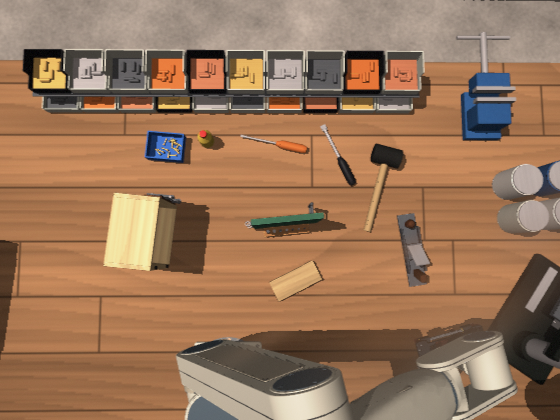

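View pics/a_wrist.png

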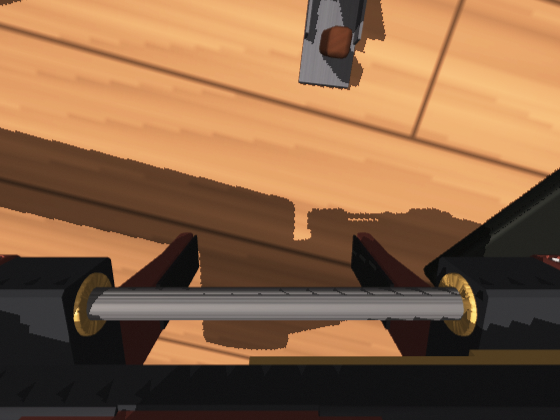

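```bash
cat > h.py <<'E'
import numpy as np, cv2, pickle
from scipy.spatial.transform import Rotation as Rn
def cloud(d,c,pose=None):
    v,u=np.mgrid[0:d.shape[0],0:d.shape[1]]
    P=np.stack([(u-c['cx'])/c['fx']*d,(v-c['cy'])/c['fy']*d,d],-1)
    if 'R' in c: return (P-c['t'])@c['R']
    M=c['mount']; P=P@M[:3,:3].T+M[:3,3]
    p,q=pose
    return P@Rn.from_quat(q).as_matrix().T+p
def ray(uv,c,pose=None):
    uv=np.atleast_2d(uv).astype(float)
    P=np.stack([(uv[:,0]-c['cx'])/c['fx'],(uv[:,1]-c['cy'])/c['fy'],np.ones(len(uv))],-1)
    if 'R' in c: return -c['R'].T@c['t'], P@c['R']
    M=c['mount'];Rw=Rn.from_quat(pose[1]).as_matrix()
    return Rw@M[:3,3]+pose[0], P@M[:3,:3].T@Rw.T
def onplane(uv,z,c,pose=None):
    o,r=ray(uv,c,pose); return o+r*((z-o[2])/r[:,2])[:,None]
def proj(X,c,pose=None):
    X=np.atleast_2d(X)
    if 'R' in c: P=X@c['R'].T+c['t']
    else:
        M=c['mount'];Rw=Rn.from_quat(pose[1]).as_matrix()
        P=((X-pose[0])@Rw-M[:3,3])@M[:3,:3]
    return np.stack([P[:,0]/P[:,2]*c['fx']+c['cx'],P[:,1]/P[:,2]*c['fy']+c['cy']],-1)
E
python3 - <<'E'
from h import *
D=pickle.load(open('a.pkl','rb'))
for n in ['side','top']:
    im,d,c=D[n]; W=cloud(d,c)
    print(n,(d==0).mean(),'bench z',np.median(W[...,2][(abs(W[...,2])<.02)&(d>0)]))
    hsv=cv2.cvtColor(im,cv2.COLOR_BGR2HSV)
    g=(hsv[...,0]>60)&(hsv[...,0]<95)&(hsv[...,1]>60)&(d>0)&(W[...,2]>.02)&(W[...,2]<.3)
    k,l,s,_=cv2.connectedComponentsWithStats(g.astype(np.uint8)); i=1+s[1:,4].argmax()
    P=W[l==i]; print(s[i],P.min(0),P.max(0))
    t=P[P[:,2]>P[:,2].max()-.012]
    r=cv2.minAreaRect((t[:,:2]*1000).astype(np.float32)); print('door top rect',r,cv2.boxPoints(r),np.median(t[:,2]))
    # cabinet top
    w=(d>0)&(abs(W[...,2]-.24)<.008)&(W[...,1]>0)&(W[...,1]<.7)&(W[...,0]>.2)
    k,l,s,_=cv2.connectedComponentsWithStats(w.astype(np.uint8)); i=1+s[1:,4].argmax()
    P=W[l==i]; r=cv2.minAreaRect((P[:,:2]*1000).astype(np.float32)); print('cab',s[i],r,cv2.boxPoints(r),np.median(P[:,2]))
im,d,c=D['top']; cv2.imwrite('pics/crop_top.png',cv2.resize(im[170:290,90:350],None,fx=3,fy=3,interpolation=cv2.INTER_CUBIC))
im,d,c=D['side']; cv2.imwrite('pics/crop_side.png',cv2.resize(im[150:400,130:400],None,fx=2.4,fy=2.4,interpolation=cv2.INTER_CUBIC))
E
```

```text
side 0.004068877551020408 bench z -4.2897345345343494e-05
[ 277  164   42  101 1827] [ 0.47396112 -0.29252796  0.02052011] [ 0.51229758 -0.08120146  0.21996412]
door top rect ((493.536376953125, -187.77786254882812), (18.870277404785156, 211.89231872558594), 5.962585926055908) [[ 473.1467    -83.38499 ]
 [ 495.15787  -294.13095 ]
 [ 513.926    -292.17075 ]
 [ 491.9149    -81.424774]] 0.2145685114248773
cab [ 139  278  119  111 6452] ((458.3404541015625, 250.41098022460938), (131.3429412841797, 210.47291564941406), 83.73733520507812) [[346.56815 196.6113 ]
 [555.78503 173.65152]
 [570.1128  304.21066]
 [360.89587 327.17044]] 0.2395216614259695
top 0.0039625850340136055 bench z 0.0005937566697375956
[251 213  72  15 594] [ 0.4762246  -0.28907133  0.07223234] [ 0.51084708 -0.08106629  0.22343247]
door top rect ((494.16937255859375, -187.3658447265625), (17.549413681030273, 205.19631958007812), 5.329015731811523) [[ 475.9038    -86.026085]
 [ 494.96136  -290.3355  ]
 [ 512.43494  -288.7056  ]
 [ 493.37738   -84.39618 ]] 0.21542419536426907
cab [ 104  193   57   78 3467] ((458.9320068359375, 251.0618896484375), (133.14987182617188, 207.75653076171875), 83.74958038330078) [[348.42294 196.19237]
 [554.94446 173.57304]
 [569.44104 305.9314 ]
 [362.91956 328.55072]] 0.24060117629517233
```

View pics/crop_top.png

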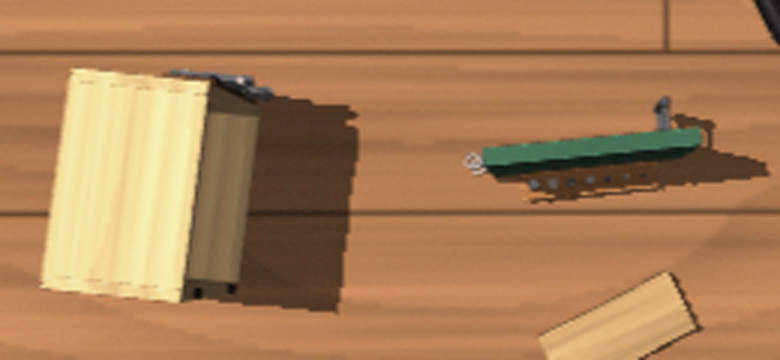

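View pics/crop_side.png

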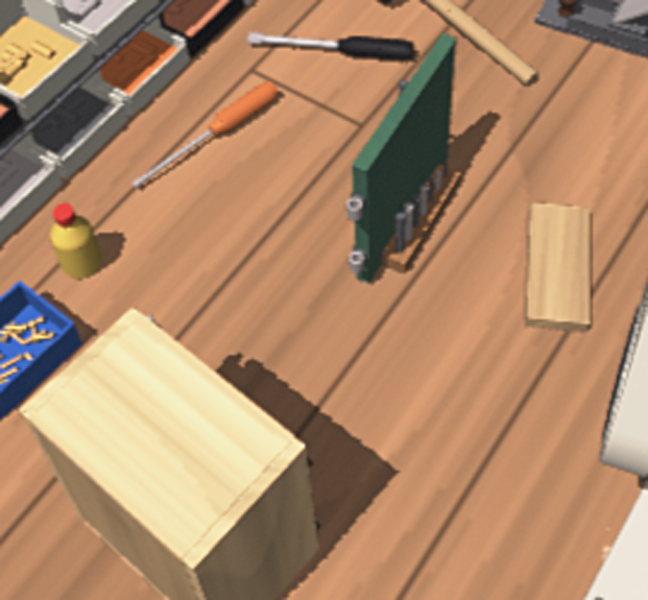

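apply_moves:
  rows:
    - [0,0,-10,0,0,-0.02,0.0878]
    - [0,0,-10,0,0,-0.02,0.0878]
    - [0,0,-10,0,0,-0.02,0.0878]
    - [0,0,-10,0,0,-0.02,0.0878]
    - [0,0,-10,0,0,-0.02,0.0878]

```text
time_s: 0.78
tool_pos: [0.1575, -0.6046, 0.331]
tool_rot: [0.844, 0.537, 0.0, -0.0]
ft_force: [-0.0, 0.3, -0.6]
width: 0.0876
```

```bash
cat >> h.py <<'E'
def todo(obs,p,yaw):
    R0=Rn.from_quat(obs['tool_rot']); Rt=Rn.from_euler('z',yaw,degrees=True)*Rn.from_rotvec([np.pi,0,0])
    dr=(R0.inv()*Rt).as_rotvec(degrees=True); dp=np.array(p)-obs['tool_pos']
    print('pos',obs['tool_pos'].round(4),'t',round(obs['time_s'],2),'q',obs['joint_positions'].round(2))
    print('turn',dr.round(2),'shift now-axes',R0.inv().apply(dp).round(4),'shift target-axes',Rt.inv().apply(dp).round(4))
    print('F',obs['ft_force'].round(2),'T',obs['ft_torque'].round(3),'w',round(float(obs['width']),4))
E
python3 - <<'E'
from h import *; from plant import robot
todo(robot.get_obs(),[.4938,-.1876,.30],95.96)
E
```

```text
pos [ 0.1575 -0.6046  0.331 ] t 0.78 q [-1.34  0.33  1.53  0.    1.28 -0.9 ]
turn [-1.000e-02 -3.000e-02 -3.103e+01] shift now-axes [0.5202 0.1279 0.0312] shift target-axes [0.3798 0.3778 0.031 ]
F [-0.04  0.34 -0.58] T [-0.055 -0.06   0.004] w 0.0876
```

apply_moves:
  rows:
    - [0,0,-10.4,0,0,0,0.0878]
    - [0,0,-10.4,0,0,0,0.0878]
    - [0,0,-10.3,0,0,0,0.0878]

```text
time_s: 1.15
tool_pos: [0.1575, -0.6046, 0.3304]
tool_rot: [0.669, 0.743, 0.0, -0.0]
ft_force: [-0.5, -0.6, -0.1]
width: 0.0877
```

```bash
python3 - <<'E'
from h import *; from plant import robot
todo(robot.get_obs(),[.4938,-.1876,.30],95.96)
E
```

```text
pos [ 0.1575 -0.6046  0.3304] t 1.15 q [-1.33  0.33  1.53 -0.    1.28 -1.44]
turn [-0.01 -0.04  0.08] shift now-axes [0.3792 0.3783 0.0306] shift target-axes [0.3798 0.3778 0.0304]
F [-0.46 -0.6  -0.09] T [-0.069 -0.095  0.024] w 0.0877
```

apply_moves:
  rows:
    - [0,0,0,0.038,0.038,0,0.0878]
    - [0,0,0,0.038,0.038,0,0.0878]
    - [0,0,0,0.038,0.038,0,0.0878]
    - [0,0,0,0.038,0.038,0,0.0878]
    - [0,0,0,0.038,0.038,0,0.0878]

```text
time_s: 1.78
tool_pos: [0.3285, -0.3953, 0.3305]
tool_rot: [0.671, 0.741, 0.0, -0.0]
ft_force: [-0.0, -0.5, -0.2]
width: 0.0875
```

apply_moves:
  rows:
    - [0,0,0,0.038,0.038,0,0.0878]
    - [0,0,0,0.038,0.038,0,0.0878]
    - [0,0,0,0.038,0.038,0,0.0878]
    - [0,0,0,0.038,0.038,0,0.0878]
    - [0,0,0,0.038,0.038,0,0.0878]

```text
time_s: 2.4
tool_pos: [0.4987, -0.1874, 0.3306]
tool_rot: [0.671, 0.741, -0.0, 0.0]
ft_force: [0.7, -0.9, -0.1]
width: 0.0879
```

```bash
cat >> h.py <<'E'
def snap(robot,n,tag):
    o=robot.get_obs(); im,d=robot.get_image(n); cv2.imwrite(f'pics/{tag}.png',im)
    c=robot.calibration(n); pose=(o['tool_pos'],o['tool_rot'])
    pickle.dump((im,d,c,pose),open(tag+'.pkl','wb')); return im,d,c,pose
E
python3 - <<'E'
from h import *; from plant import robot
todo(robot.get_obs(),[.4938,-.1876,.30],95.96)
im,d,c,p=snap(robot,'wrist','b_wrist')
W=cloud(d,c,p)
hsv=cv2.cvtColor(im,cv2.COLOR_BGR2HSV)
g=(hsv[...,0]>60)&(hsv[...,0]<95)&(hsv[...,1]>60)&(abs(W[...,2]-.215)<.006)
P=W[g]; print(len(P),P.min(0),P.max(0)); r=cv2.minAreaRect((P[:,:2]*1000).astype(np.float32)); print(r,cv2.boxPoints(r))
E
```

```text
pos [ 0.4987 -0.1874  0.3306] t 2.4 q [-0.38  0.18  1.73 -0.    1.23 -0.48]
turn [-0.    0.   -0.25] shift now-axes [ 0.0003 -0.0049  0.0306] shift target-axes [ 0.0003 -0.0049  0.0306]
F [ 0.67 -0.85 -0.14] T [-0.035 -0.065 -0.058] w 0.0879
3501 [ 0.47842279 -0.26893002  0.21224743] [ 0.51052613 -0.08230495  0.21736401]
((494.2904052734375, -175.95018005371094), (15.584436416625977, 187.2637481689453), 5.481736183166504) [[ 477.5893   -83.49089]
 [ 495.47833 -269.89822]
 [ 510.99152 -268.4095 ]
 [ 493.10248  -82.00214]]
```

View pics/b_wrist.png

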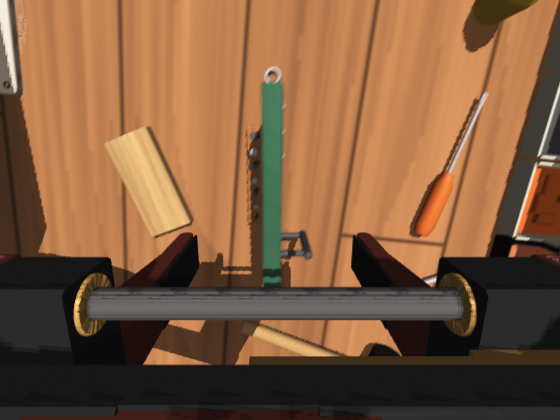

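```bash
python3 - <<'E'
from h import *
im,d,c,p=pickle.load(open('b_wrist.pkl','rb'))
hsv=cv2.cvtColor(im,cv2.COLOR_BGR2HSV)
g=(hsv[...,0]>60)&(hsv[...,0]<95)&(hsv[...,1]>60)
L=[];Rr=[]
for v in range(90,225,3):
    u=np.where(g[v,240:300])[0]+240
    L.append((u.min()-.5,v));Rr.append((u.max()+.5,v))
for n,E in(('L',L),('R',Rr)):
    X=onplane(np.array(E),.215,c,p)*1000
    k=np.polyfit(X[:,1],X[:,0],1); res=X[:,0]-np.polyval(k,X[:,1]); print(n,k,'ang',np.degrees(np.arctan(k[0])),'x@-187.6',np.polyval(k,-187.6),res.std())
v,u=np.where(g[70:100,260:290]); 
w=cv2.resize(im[55:115,240:310],None,fx=8,fy=8,interpolation=cv2.INTER_CUBIC); cv2.imwrite('pics/b_ring.png',w)
print(onplane([[272,74.]],.168,c,p), 'edge',onplane([[272,80.5],[272,82.]],.215,c,p))
E
```

```text
L [-9.09714096e-02  4.70364675e+02] ang -5.197970218348988 x@-187.6 487.4309113962131 2.6315555482546163e-14
R [-8.66004604e-02  4.87023838e+02] ang -4.949492397873605 x@-187.6 503.27008420199485 0.36915206968498177
[[ 0.48401332 -0.06827549  0.168     ]] edge [[ 0.48564664 -0.08116984  0.215     ]
 [ 0.48576053 -0.08232405  0.215     ]]
```

View pics/b_ring.png

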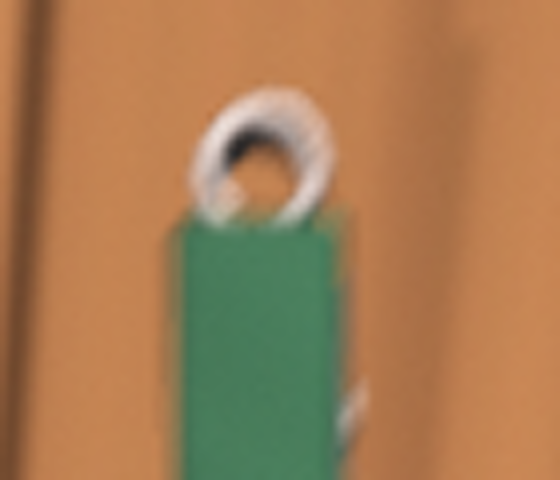

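```bash
python3 - <<'E'
from h import *; from plant import robot
todo(robot.get_obs(),[.4948,-.1876,.189],95.4)
E
```

```text
pos [ 0.5019 -0.1834  0.3306] t 2.45 q [-0.37  0.18  1.73  0.    1.23 -0.48]
turn [ 0.13 -0.13  0.43] shift now-axes [-0.0038 -0.0078  0.1416] shift target-axes [-0.0035 -0.0075  0.1416]
F [ 2.25  2.53 -0.24] T [ 0.043 -0.162 -0.001] w 0.0876
```

apply_moves:
  rows:
    - [0,0,0.4,-0.0036,-0.0077,0.03,0.0878]
    - [0,0,0,0,0,0,0.0878]
    - [0,0,0,0,0,0,0.0878]

```text
time_s: 2.82
tool_pos: [0.4908, -0.1937, 0.3013]
tool_rot: [0.674, 0.739, 0.0, 0.0]
ft_force: [-0.1, -0.5, 0.8]
width: 0.0879
```

```bash
cat >> h.py <<'E'
def dooredges(im,c,p,z,v0=90,v1=225,ulo=220,uhi=310):
    hsv=cv2.cvtColor(im,cv2.COLOR_BGR2HSV)
    g=(hsv[...,0]>60)&(hsv[...,0]<95)&(hsv[...,1]>60)
    for n in 'LR':
        E=[]
        for v in range(v0,v1,3):
            u=np.where(g[v,ulo:uhi])[0]+ulo
            if len(u)>5: E.append((u.min()-.5 if n=='L' else u.max()+.5,v))
        X=onplane(np.array(E),z,c,p)*1000
        k=np.polyfit(X[:,1],X[:,0],1); print(n,'ang',np.degrees(np.arctan(k[0])),'x@yc',np.polyval(k,-187.6),(X[:,0]-np.polyval(k,X[:,1])).std())
E
python3 - <<'E'
from h import *; from plant import robot
im,d,c,p=snap(robot,'wrist','c_wrist'); print(p[0])
dooredges(im,c,p,.215)
todo(robot.get_obs(),[.4948,-.1876,.189],95.4)
E
```

```text
[ 0.49079952 -0.1936867   0.30129855]
L ang -5.437329713736971 x@yc 485.4652920830519 0.23097040816578257
R ang -5.525058860851992 x@yc 502.92156367119753 0.21560604451211485
pos [ 0.491  -0.1938  0.3017] t 2.88 q [-0.4   0.2   1.77  0.    1.17 -0.49]
turn [ 0.07  0.03 -0.14] shift now-axes [0.0059 0.0042 0.1127] shift target-axes [0.0059 0.0043 0.1127]
F [-0.48  0.41  0.34] T [-0.03  -0.046  0.069] w 0.0878
```

apply_moves:
  rows:
    - [0,0,0,0.006,0.0035,0.03,0.0878]
    - [0,0,0,0,0,0.04,0.0878]
    - [0,0,0,0,0,0.03,0.0878]
    - [0,0,0,0,0,0.0125,0.0878]
    - [0,0,0,0,0,0,0.0878]

```text
time_s: 3.5
tool_pos: [0.4937, -0.1873, 0.1884]
tool_rot: [0.674, 0.739, -0.0, -0.0]
ft_force: [0.7, 0.9, -0.7]
width: 0.0878
```

apply_moves:
  rows:
    - [0,0,0,0,0,0,0.06]
    - [0,0,0,0,0,0,0.03]

```text
time_s: 3.75
tool_pos: [0.4943, -0.1873, 0.1894]
tool_rot: [0.674, 0.739, 0.0, 0.001]
ft_force: [-0.3, -0.7, -1.2]
width: 0.0714
```

```bash
python3 - <<'E'
from h import *; from plant import robot
todo(robot.get_obs(),[.4942,-.1876,.189],95.45)
E
```

```text
pos [ 0.4943 -0.1873  0.1894] t 3.75 q [-0.38  0.34  1.88  0.    0.93 -0.48]
turn [ 0.11  0.06 -0.15] shift now-axes [-0.0003 -0.0001  0.0004] shift target-axes [-0.0003 -0.0001  0.0004]
F [-0.34 -0.65 -1.21] T [ 0.04  -0.092  0.009] w 0.0714
```

apply_moves:
  rows:
    - [0,0,0,0,0,0,0.005]
    - [0,0,0,0,0,0,0.005]
    - [0,0,0,0,0,0,0.005]
    - [0,0,0,0,0,0,0.005]
    - [0,0,0,0,0,0,0.005]

```text
time_s: 4.38
tool_pos: [0.4935, -0.187, 0.1881]
tool_rot: [0.674, 0.739, -0.0, -0.0]
ft_force: [-0.1, 0.2, 0.2]
width: 0.0212
```

apply_moves:
  rows:
    - [0,0,0,0,0,0,0.005]
    - [0,0,0,0,0,0,0.005]
    - [0,0,0,0,0,0,0.005]

```text
time_s: 4.75
tool_pos: [0.4935, -0.187, 0.1881]
tool_rot: [0.674, 0.739, -0.0, -0.0]
ft_force: [-0.2, 0.7, -2.1]
width: 0.0182
```

apply_moves:
  rows:
    - [0,0,0,0,0,-0.01,0.005]
    - [0,0,0,0,0,-0.02,0.005]
    - [0,0,0,0,0,-0.02,0.005]
    - [0,0,0,0,0,-0.01,0.005]
    - [0,0,0,0,0,0,0.005]

```text
time_s: 5.38
tool_pos: [0.4938, -0.1871, 0.2488]
tool_rot: [0.674, 0.739, 0.0, 0.001]
ft_force: [0.4, 1.3, -5.0]
width: 0.0178
```

```bash
python3 - <<'E'
from h import *; from plant import robot
o=robot.get_obs()
todo(o,[.4942+.0855,-.187+.2275,o['tool_pos'][2]],95.45)
im,d,c,p=snap(robot,'wrist','d_wrist')
E
```

```text
pos [ 0.4938 -0.1871  0.2488] t 5.38 q [-0.38  0.26  1.83 -0.    1.05 -0.48]
turn [ 0.06  0.03 -0.15] shift now-axes [ 0.2187  0.1066 -0.    ] shift target-axes [0.2184 0.1072 0.    ]
F [ 0.44  1.3  -5.02] T [-0.088 -0.152  0.041] w 0.0178
```

View pics/d_wrist.png

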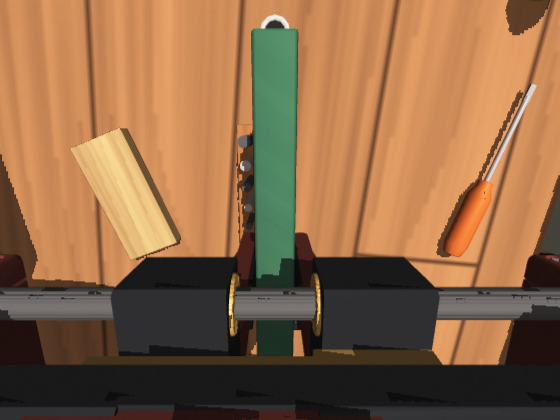

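```bash
python3 - <<'E'
from h import *
D=pickle.load(open('a.pkl','rb')); im,d,c=D['top']
print('oiler',onplane([[205,138]],.105,c),'tub',onplane([[146,131],[186,163]],.045,c), 'pin',onplane([[179,201]],.186,c),'shaft tip',onplane([[242,136]],.01,c))
E
```

```text
oiler [[0.75958205 0.06839905 0.105     ]] tub [[0.79807152 0.27205584 0.045     ]
 [0.69070168 0.1385211  0.045     ]] pin [[0.54940329 0.13080719 0.186     ]] shaft tip [[ 0.79043619 -0.04281248  0.01      ]]
```

apply_moves:
  rows:
    - [0,0,0,0.01,0.01,0,0.005]
    - [0,0,0,0.03,0.025,0,0.005]
    - [0,0,0,0.04,0.03,0,0.005]
    - [0,0,0,0.04,0.03,0,0.005]
    - [0,0,0,0.03,0.02,0,0.005]

```text
time_s: 6.05
tool_pos: [0.5952, -0.0242, 0.2472]
tool_rot: [0.673, 0.739, -0.0, -0.001]
ft_force: [1.1, -1.0, -4.1]
width: 0.0184
```

apply_moves:
  rows:
    - [0,0,0,0.03,0.02,0,0.005]
    - [0,0,0,0.03,0.012,0,0.005]
    - [0,0,0,0.015,0,0,0.005]
    - [0,0,0,0.009,0,0,0.005]
    - [0,0,0,0,0,0,0.005]

```text
time_s: 6.68
tool_pos: [0.6178, 0.0597, 0.248]
tool_rot: [0.674, 0.739, -0.0, -0.0]
ft_force: [0.6, -0.7, -4.6]
width: 0.0177
```

apply_moves:
  rows:
    - [0,0,0,0,0,0,0.005]
    - [0,0,0,0,0,0,0.005]
    - [0,0,0,0,0,0,0.005]

```text
time_s: 7.05
tool_pos: [0.6184, 0.059, 0.2483]
tool_rot: [0.674, 0.739, 0.0, 0.0]
ft_force: [1.0, 1.3, -4.9]
width: 0.0179
```

```bash
python3 - <<'E'
from h import *; from plant import robot
o=robot.get_obs()
todo(o,[.4942+.0855,-.187+.2275,o['tool_pos'][2]],95.45)
im,d,c,p=snap(robot,'wrist','e_wrist'); snap(robot,'top','e_top'); snap(robot,'side','e_side')
E
```

```text
pos [0.6184 0.059  0.2483] t 7.05 q [ 0.08  0.4   1.62 -0.    1.12 -0.02]
turn [ 0.01  0.   -0.2 ] shift now-axes [-0.0149 -0.0402 -0.    ] shift target-axes [-0.0147 -0.0402 -0.    ]
F [ 0.95  1.33 -4.89] T [-0.047 -0.07  -0.022] w 0.0179
```

View pics/e_wrist.png

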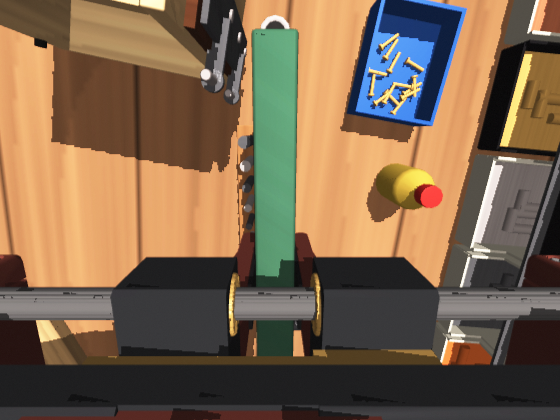

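View pics/e_top.png

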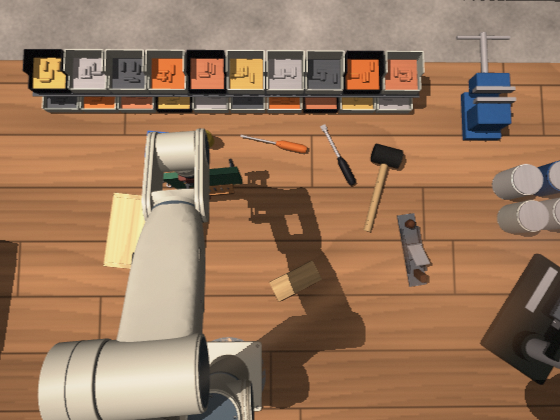

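View pics/e_side.png

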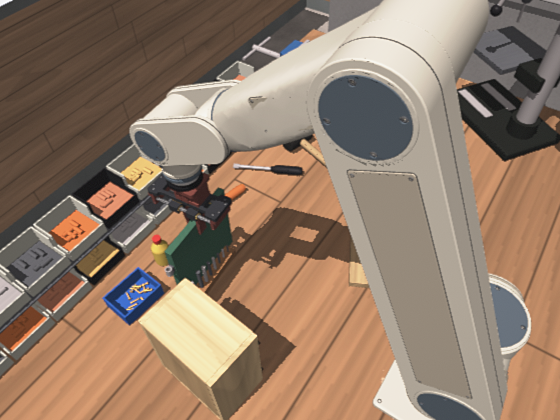

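Wrist view: upper pin tip near (206,74), lower pin near (230,97), knuckle ring at the top (275,22). Zooming.

```bash
python3 - <<'E'
from h import *
im,d,c,p=pickle.load(open('e_wrist.pkl','rb'))
a=cv2.resize(im[0:115,180:310],None,fx=6,fy=6,interpolation=cv2.INTER_CUBIC); cv2.imwrite('pics/e_zoom.png',a[:600])
E
```

```text
(no output)
```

View pics/e_zoom.png

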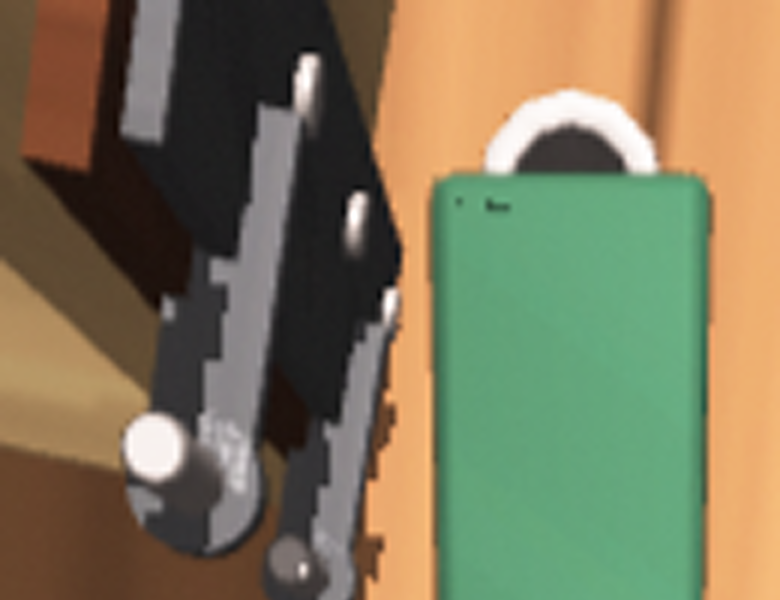

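```bash
python3 - <<'E'
from h import *
im,d,c,p=pickle.load(open('e_wrist.pkl','rb'))
f=lambda x,y:[180+(x+.5)/6-.5,(y+.5)/6-.5]
R0=Rn.from_quat(p[1])
T=lambda X:(R0.inv().apply(X-p[0])*1000).round(2)
px=np.array([f(156,447)]); print('px',px,'pin up',onplane(px,.186,c,p)*1000,T(onplane(px,.186,c,p)))
px=np.array([f(292,560)]); print('pin lo',onplane(px,.086,c,p)*1000,T(onplane(px,.086,c,p)))
print('ring top outer/inner', T(onplane([f(572,90),f(570,124)],.228,c,p)), 'L R outer',T(onplane([f(485,165),f(660,165)],.228,c,p)))
print('door end', T(onplane([f(440,173),f(572,173),f(705,173)],.275,c,p)))
W=cloud(d,c,p); 
for u,v in [(205,74),(205,75),(206,74),(270,60),(275,100),(264,20),(275,17),(230,94)]: print((u,v),(W[v,u]*1000).round(1))
E
```

```text
px [[205.58333333  74.08333333]] pin up [[563.20398829 157.17313041 186.        ]] [[102.81 -45.95  62.26]]
pin lo [[563.4711413  157.05277191  86.        ]] [[102.68 -45.71 162.26]]
ring top outer/inner [[123.88  -0.23  20.27]
 [121.31  -0.4   20.27]] L R outer [[118.16  -7.68  20.27]
 [118.18   7.32  20.27]]
door end [[103.66  -8.56 -26.73]
 [103.67  -0.29 -26.73]
 [103.68   8.05 -26.73]]
(205, 74) [562.6 157.4 184.9]
(205, 75) [562.6 156.7 184.8]
(206, 74) [563.6 157.2 186.4]
(270, 60) [607.7 151.3 274.5]
(275, 100) [611.  136.9 274.3]
(264, 20) [601.5 179.4 228. ]
(275, 17) [607.  181.1 228.6]
(230, 94) [565.3 156.1  86.8]
```

apply_moves:
  rows:
    - [0,0,0,-0.004,-0.012,0,0.005]
    - [0,0,0,-0.005,-0.015,0,0.005]
    - [0,0,0,-0.004,-0.012,0,0.005]
    - [0,0,0,0,-0.0066,0,0.005]
    - [0,0,0,0,0,0,0.005]

```text
time_s: 7.82
tool_pos: [0.5737, 0.0423, 0.2484]
tool_rot: [0.674, 0.739, 0.0, 0.0]
ft_force: [-0.5, -0.6, -4.3]
width: 0.018
```

apply_moves:
  rows:
    - [0,0,0,0,0,0.002,0.005]
    - [0,0,0,0,0,0.002,0.005]
    - [0,0,0,0,0,0.002,0.005]
    - [0,0,0,0,0,0,0.005]

```text
time_s: 8.32
tool_pos: [0.574, 0.0424, 0.2418]
tool_rot: [0.674, 0.739, -0.0, -0.0]
ft_force: [0.3, 0.5, -4.2]
width: 0.0177
```

```bash
python3 - <<'E'
from h import *; from plant import robot
o=robot.get_obs(); R0=Rn.from_quat(o['tool_rot'])
print('kn world',(o['tool_pos']+R0.apply([.1158,-.00025,0]))*1000)
todo(o,[.4942+.0855,-.187+.2275,o['tool_pos'][2]],95.45)
im,d,c,p=snap(robot,'wrist','f_wrist')
cv2.imwrite('pics/f_zoom.png',cv2.resize(im[0:100,210:340],None,fx=6,fy=6,interpolation=cv2.INTER_CUBIC))
E
```

```text
kn world [563.10332563 157.72942933 241.78731024]
pos [0.574  0.0424 0.2418] t 8.32 q [ 0.05  0.34  1.73  0.    1.07 -0.04]
turn [-0.04 -0.   -0.15] shift now-axes [-0.0025  0.0054 -0.    ] shift target-axes [-0.0025  0.0054  0.    ]
F [ 0.31  0.5  -4.19] T [-0.003 -0.098  0.067] w 0.0177
```

View pics/f_zoom.png

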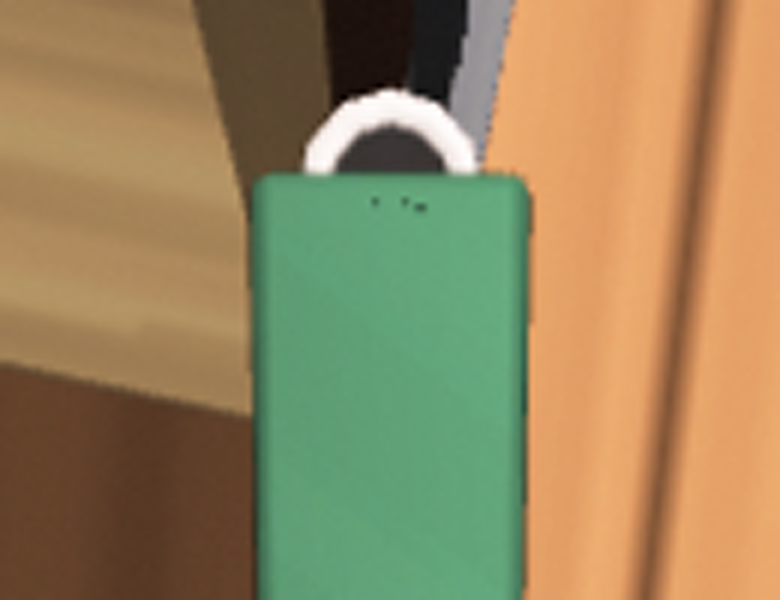

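apply_moves:
  rows:
    - [0,0,0,-0.0005,0,0.003,0.005]
    - [0,0,0,0,0,0.003,0.005]
    - [0,0,0,0,0,0.003,0.005]
    - [0,0,0,0,0,0.003,0.005]
    - [0,0,0,0,0,0,0.005]

```text
time_s: 9.0
tool_pos: [0.574, 0.0419, 0.2298]
tool_rot: [0.674, 0.739, -0.0, -0.0]
ft_force: [0.6, 0.2, -4.4]
width: 0.018
```

apply_moves:
  rows:
    - [0,0,0,0,0,0.001,0.005]
    - [0,0,0,0,0,0.001,0.005]
    - [0,0,0,0,0,0.001,0.005]
    - [0,0,0,0,0,0.001,0.005]
    - [0,0,0,0,0,0,0.005]

```text
time_s: 9.62
tool_pos: [0.5741, 0.0419, 0.2261]
tool_rot: [0.674, 0.739, -0.0, -0.0]
ft_force: [0.1, 0.2, -4.1]
width: 0.018
```

apply_moves:
  rows:
    - [0,0,0,0,0,0.001,0.005]
    - [0,0,0,0,0,0.001,0.005]
    - [0,0,0,0,0,0,0.005]

```text
time_s: 10.0
tool_pos: [0.5741, 0.0419, 0.2241]
tool_rot: [0.674, 0.739, -0.0, -0.0]
ft_force: [0.3, -0.3, -4.3]
width: 0.0177
```

apply_moves:
  rows:
    - [0,0,0,0,0,0.001,0.005]
    - [0,0,0,0,0,0.001,0.005]
    - [0,0,0,0,0,0,0.005]

```text
time_s: 10.38
tool_pos: [0.5741, 0.0419, 0.222]
tool_rot: [0.674, 0.739, -0.0, -0.0]
ft_force: [0.5, 0.5, -4.3]
width: 0.0175
```

apply_moves:
  rows:
    - [0,0,0,0,0,0.002,0.005]
    - [0,0,0,0,0,0.002,0.005]
    - [0,0,0,0,0,0.002,0.005]
    - [0,0,0,0,0,0,0.005]

```text
time_s: 10.88
tool_pos: [0.574, 0.0419, 0.2159]
tool_rot: [0.674, 0.739, -0.0, -0.0]
ft_force: [0.6, -0.5, -5.7]
width: 0.0174
```

```bash
python3 - <<'E'
from h import *; from plant import robot
o=robot.get_obs(); print(o['ft_force'],o['ft_torque'],o['tool_pos'])
im,d,c,p=snap(robot,'wrist','g_wrist');im2,d,c,p=snap(robot,'side','g_side')
cv2.imwrite('pics/g_zoom.png',np.hstack([cv2.resize(im[0:100,230:320],None,fx=4,fy=4,interpolation=cv2.INTER_CUBIC),cv2.resize(im2[200:300,140:250],(440,400),interpolation=cv2.INTER_CUBIC)]))
E
```

```text
[ 0.57150256 -0.52811163 -5.74544997] [ 0.02486208 -0.12034285 -0.01569334] [0.57403492 0.04192966 0.21592881]
```

View pics/g_zoom.png

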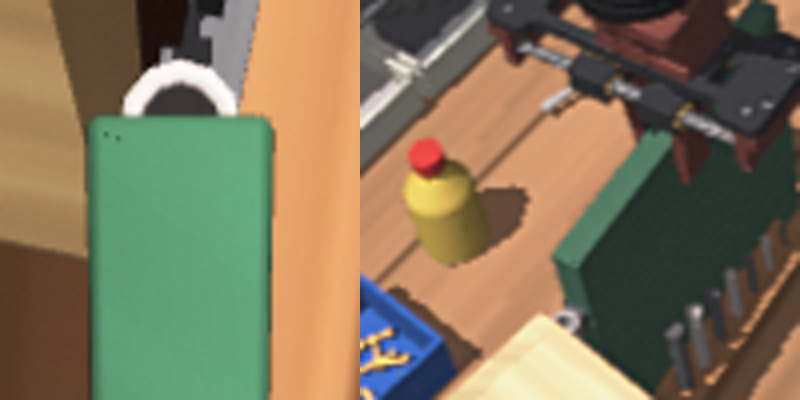

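apply_moves:
  rows:
    - [0,0,0,0,0,0.002,0.005]
    - [0,0,0,0,0,0.002,0.005]
    - [0,0,0,0,0,0.002,0.005]
    - [0,0,0,0,0,0.002,0.005]
    - [0,0,0,0,0,0,0.005]

```text
time_s: 11.6
tool_pos: [0.574, 0.0419, 0.2079]
tool_rot: [0.674, 0.739, -0.0, -0.0]
ft_force: [0.1, 1.0, -3.6]
width: 0.0176
```

apply_moves:
  rows:
    - [0,0,0,0,0,0.001,0.005]
    - [0,0,0,0,0,0.001,0.005]
    - [0,0,0,0,0,0.0005,0.005]
    - [0,0,0,0,0,0,0.005]

```text
time_s: 12.1
tool_pos: [0.5741, 0.0419, 0.2057]
tool_rot: [0.674, 0.739, -0.0, -0.0]
ft_force: [-0.2, 0.7, -4.4]
width: 0.0177
```

apply_moves:
  rows:
    - [0,0,0,0,0,0.0005,0.005]
    - [0,0,0,0,0,0.0005,0.005]
    - [0,0,0,0,0,0,0.005]

```text
time_s: 12.48
tool_pos: [0.5741, 0.0419, 0.2046]
tool_rot: [0.674, 0.739, -0.0, -0.0]
ft_force: [-0.5, -0.8, -4.4]
width: 0.0181
```

apply_moves:
  rows:
    - [0,0,0,0,0,0.0005,0.005]
    - [0,0,0,0,0,0.0005,0.005]
    - [0,0,0,0,0,0,0.005]

```text
time_s: 12.85
tool_pos: [0.5744, 0.0419, 0.2041]
tool_rot: [0.674, 0.739, 0.0, 0.0]
ft_force: [-0.4, -0.9, 0.3]
width: 0.0178
```

apply_moves:
  rows:
    - [0,0,4,0.0003,-0.0081,0,0.005]
    - [0,0,0,0,0,0,0.005]
    - [0,0,0,0,0,0,0.005]

```text
time_s: 13.22
tool_pos: [0.5666, 0.0416, 0.204]
tool_rot: [0.699, 0.715, 0.0, 0.0]
ft_force: [1.1, -0.3, 0.6]
width: 0.0178
```

```bash
cat >> h.py <<'E'
def kn(o):
    R0=Rn.from_quat(o['tool_rot']); x=R0.apply([1,0,0]); yaw=np.degrees(np.arctan2(x[1],x[0]))
    e=np.array([.5632,.1572])-(o['tool_pos']+R0.apply([.1158,-.00025,0]))[:2]
    print('t',round(o['time_s'],2),'open',(yaw+6.26).round(2),'kn err to pin (tool xy mm)',(R0.inv().apply([*e,0])*1000).round(2),'z',o['tool_pos'][2].round(4),'F tool',R0.inv().apply(o['ft_force']).round(2),'T',o['ft_torque'].round(2),'q6',o['joint_positions'][5].round(2))
E
python3 - <<'E'
from h import *; from plant import robot
kn(robot.get_obs())
E
```

```text
t 13.22 open 97.63 kn err to pin (tool xy mm) [-0.13 -0.37 -0.  ] z 0.204 F tool [-0.31  1.1  -0.55] T [ 0.25 -0.18  0.01] q6 0.03
```

apply_moves:
  rows:
    - [0,0,3,0.0002,-0.0061,0,0.005]
    - [0,0,5,0.0004,-0.0101,0,0.005]
    - [0,0,5,0.0004,-0.0101,0,0.005]
    - [0,0,4,0.0003,-0.0081,0,0.005]
    - [0,0,0,0,0,0,0.005]

```text
time_s: 13.85
tool_pos: [0.5324, 0.0459, 0.204]
tool_rot: [0.797, 0.604, 0.0, 0.0]
ft_force: [1.2, 0.0, -0.9]
width: 0.0177
```

```bash
python3 - <<'E'
from h import *; from plant import robot
kn(robot.get_obs())
E
```

```text
t 13.85 open 80.64 kn err to pin (tool xy mm) [-0.35 -0.03 -0.  ] z 0.204 F tool [0.35 1.12 0.9 ] T [ 0.27 -0.22 -0.03] q6 0.34
```

apply_moves:
  rows:
    - [0,0,4,0.0,-0.0081,0,0.005]
    - [0,0,6,0.0006,-0.0121,0,0.005]
    - [0,0,6,0.0006,-0.0121,0,0.005]
    - [0,0,4,0.0003,-0.0081,0,0.005]
    - [0,0,0,0,0,0,0.005]

```text
time_s: 14.48
tool_pos: [0.4962, 0.063, 0.2039]
tool_rot: [0.889, 0.458, 0.0, 0.0]
ft_force: [0.5, -0.8, -1.1]
width: 0.0181
```

```bash
python3 - <<'E'
from h import *; from plant import robot
kn(robot.get_obs())
E
```

```text
t 14.47 open 60.72 kn err to pin (tool xy mm) [-0.18  0.04 -0.  ] z 0.2039 F tool [-0.34  0.83  1.1 ] T [ 0.18 -0.28 -0.08] q6 0.72
```

apply_moves:
  rows:
    - [0,0,4,0.0001,-0.0081,0,0.005]
    - [0,0,6,0.0006,-0.0121,0,0.005]
    - [0,0,6,0.0006,-0.0121,0,0.005]
    - [0,0,4,0.0003,-0.0081,0,0.005]
    - [0,0,0,0,0,0,0.005]

```text
time_s: 15.1
tool_pos: [0.468, 0.0915, 0.2039]
tool_rot: [0.955, 0.297, 0.0, 0.0]
ft_force: [0.3, -1.0, 0.7]
width: 0.0177
```

```bash
python3 - <<'E'
from h import *; from plant import robot
kn(robot.get_obs())
im,d,c,p=snap(robot,'wrist','k_wrist')
snap(robot,'side','k_side')
E
```

```text
t 15.1 open 40.76 kn err to pin (tool xy mm) [-0.18  0.04 -0.  ] z 0.2039 F tool [-0.35  1.03 -0.72] T [ 0.06 -0.33 -0.05] q6 1.14
```

View pics/k_wrist.png

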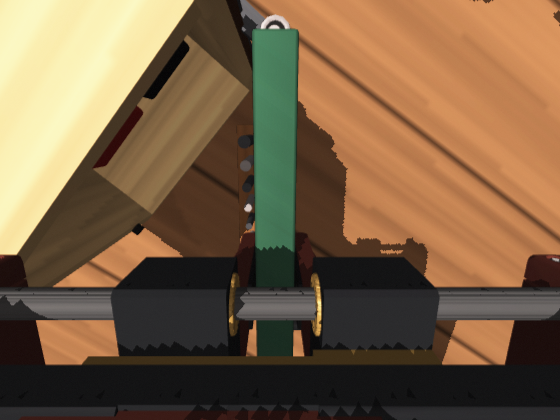

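View pics/k_side.png

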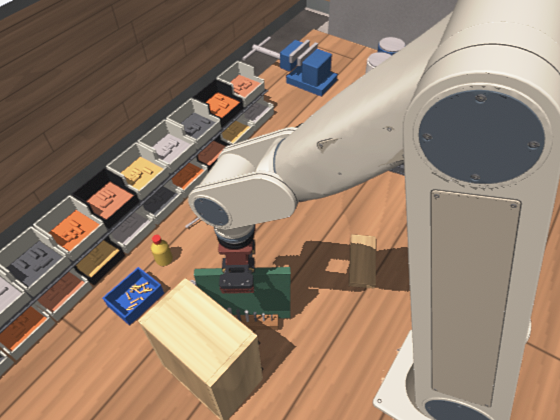

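```bash
python3 - <<'E'
from h import *
im,d,c,p=pickle.load(open('k_wrist.pkl','rb'))
cv2.imwrite('pics/k_zoom.png',cv2.resize(im[0:80,230:320],None,fx=7,fy=7,interpolation=cv2.INTER_CUBIC))
E
```

```text
(no output)
```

View pics/k_zoom.png

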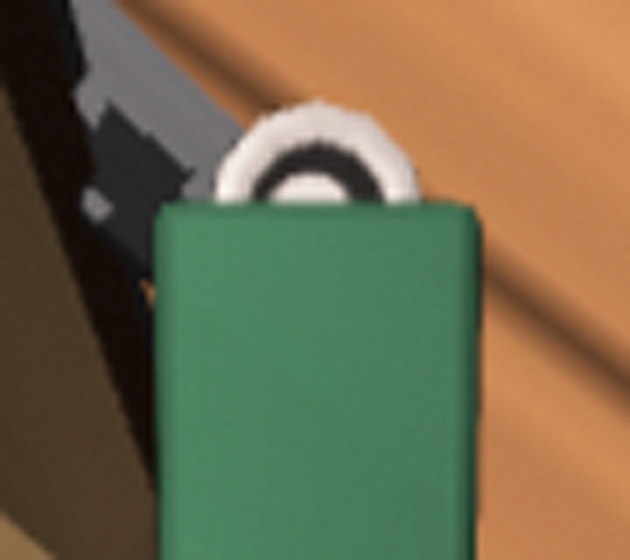

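apply_moves:
  rows:
    - [0,0,4,0.0001,-0.0081,0,0.005]
    - [0,0,6,0.0006,-0.0121,0,0.005]
    - [0,0,6,0.0006,-0.0121,0,0.005]
    - [0,0,4,0.0003,-0.0081,0,0.005]
    - [0,0,0,0,0,0,0.005]

```text
time_s: 15.82
tool_pos: [0.4511, 0.128, 0.2038]
tool_rot: [0.992, 0.126, 0.0, 0.0]
ft_force: [-0.0, -1.2, 0.2]
width: 0.0178
```

```bash
python3 - <<'E'
from h import *; from plant import robot
kn(robot.get_obs())
im,d,c,p=snap(robot,'wrist','l_wrist')
E
```

```text
t 15.82 open 20.72 kn err to pin (tool xy mm) [ 0.01 -0.02 -0.  ] z 0.2038 F tool [-0.32  1.12 -0.17] T [-0.14 -0.5  -0.1 ] q6 1.57
```

View pics/l_wrist.png

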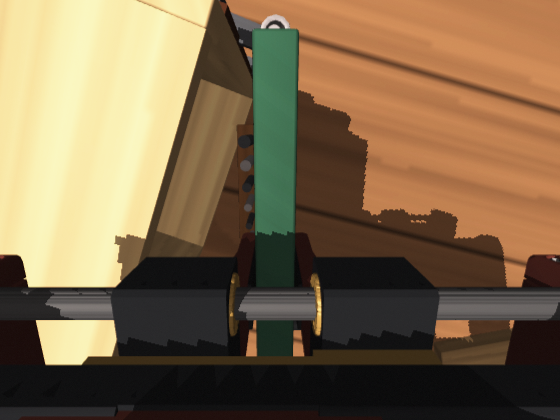

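apply_moves:
  rows:
    - [0,0,0,0,0,0,0.036]
    - [0,0,0,0,0,0,0.036]
    - [0,0,0,0,0,0,0.036]

```text
time_s: 16.25
tool_pos: [0.4506, 0.1279, 0.2036]
tool_rot: [0.992, 0.125, -0.0, 0.0]
ft_force: [0.4, 0.2, -0.3]
width: 0.0359
```

apply_moves:
  rows:
    - [0,0,0,0,0,-0.01,0.036]
    - [0,0,0,0,0,-0.02,0.036]
    - [0,0,0,0,0,-0.03,0.036]
    - [0,0,0,0,0,-0.015,0.036]
    - [0,0,0,0,0,0,0.036]

```text
time_s: 16.88
tool_pos: [0.4512, 0.1282, 0.2798]
tool_rot: [0.992, 0.125, 0.001, -0.0]
ft_force: [-0.0, -0.7, -0.3]
width: 0.0355
```

```bash
python3 - <<'E'
from h import *; from plant import robot
kn(robot.get_obs())
im,d,c,p=snap(robot,'wrist','m_wrist')
E
```

```text
t 16.88 open 20.57 kn err to pin (tool xy mm) [-0.16 -0.14 -0.  ] z 0.2798 F tool [-0.22  0.7   0.32] T [0.03 0.03 0.01] q6 1.57
```

View pics/m_wrist.png

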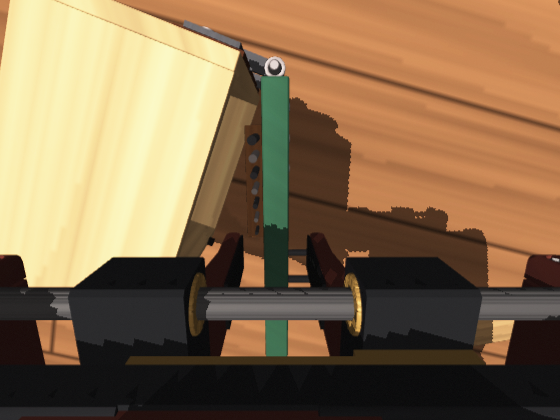

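apply_moves:
  rows:
    - [0,0,0,-0.01,0.01,0,0.0]
    - [0,0,0,-0.02,0.02,0,0.0]
    - [0,0,0,-0.02,0.015,0,0.0]
    - [0,0,0,0,0,0,0.0]
    - [0,0,0,0,0,0,0.0]

```text
time_s: 17.55
tool_pos: [0.4135, 0.0721, 0.2784]
tool_rot: [0.992, 0.124, -0.0, -0.0]
ft_force: [1.0, 0.3, -0.1]
width: 0.0006
```

apply_moves:
  rows:
    - [0,0,0,0,0,0.02,0.0]
    - [0,0,0,0,0,0.03,0.0]
    - [0,0,0,0,0,0.02,0.0]
    - [0,0,0,0,0,0.004,0.0]
    - [0,0,0,0,0,0,0.0]

```text
time_s: 18.18
tool_pos: [0.4137, 0.0724, 0.2048]
tool_rot: [0.992, 0.125, -0.0, -0.0]
ft_force: [0.2, -0.0, 0.8]
width: 0.0006
```

```bash
python3 - <<'E'
from h import *; from plant import robot
o=robot.get_obs(); kn(o); R0=Rn.from_quat(o['tool_rot']); print('pin in tool',R0.inv().apply(np.array([.5632,.1572,.2])-o['tool_pos']),o['width'])
im,d,c,p=snap(robot,'wrist','n_wrist')
E
```

```text
t 18.18 open 20.59 kn err to pin (tool xy mm) [ 5.000e+01 -4.487e+01 -1.000e-02] z 0.2048 F tool [ 0.23  0.06 -0.81] T [-0.   -0.02 -0.05] q6 1.47
pin in tool [ 0.16580536 -0.04512277  0.00474596] 0.000609096857731433
```

View pics/n_wrist.png

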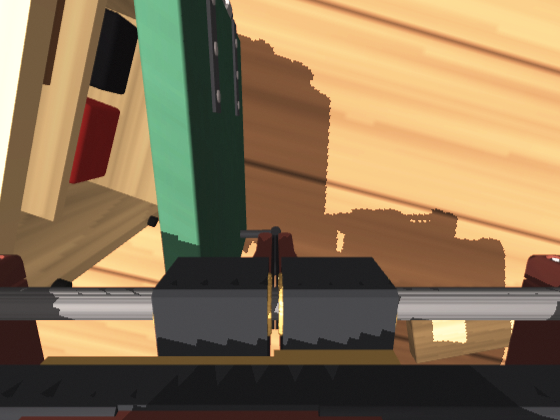

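apply_moves:
  rows:
    - [0,0,0,0,-0.01,0,0.0]
    - [0,0,0,0,-0.008,0,0.0]
    - [0,0,0,0,-0.003,0,0.0]
    - [0,0,0,0,0,0,0.0]

```text
time_s: 18.73
tool_pos: [0.4081, 0.0928, 0.2048]
tool_rot: [0.992, 0.125, 0.0, 0.0]
ft_force: [0.4, 0.1, -0.1]
width: 0.0003
```

apply_moves:
  rows:
    - [0,0,2,-0.0007,-0.0058,0,0.0]
    - [0,0,3,-0.0011,-0.0087,0,0.0]
    - [0,0,3,-0.0011,-0.0087,0,0.0]
    - [0,0,2,-0.0007,-0.0058,0,0.0]
    - [0,0,0,0,0,0,0.0]

```text
time_s: 19.35
tool_pos: [0.3993, 0.1204, 0.2047]
tool_rot: [0.999, 0.038, 0.0, 0.0]
ft_force: [0.4, 0.2, -1.0]
width: 0.0003
```

```bash
python3 - <<'E'
from h import *; from plant import robot
o=robot.get_obs(); kn(o); R0=Rn.from_quat(o['tool_rot']); print('pin in tool',R0.inv().apply(np.array([.5632,.1572,.2])-o['tool_pos']),o['width'])
im,d,c,p=snap(robot,'wrist','o_wrist')
E
```

```text
t 19.35 open 10.6 kn err to pin (tool xy mm) [ 50.45 -24.05   0.  ] z 0.2047 F tool [ 0.41 -0.14  1.03] T [-0.01  0.01 -0.06] q6 1.76
pin in tool [ 0.16625392 -0.02430215  0.00471832] 0.0003453444411250018
```

View pics/o_wrist.png

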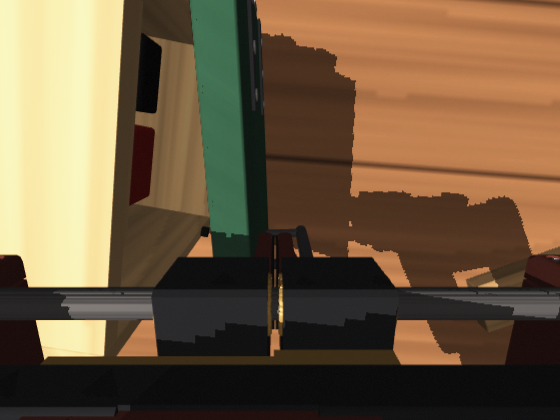

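apply_moves:
  rows:
    - [0,0,2,-0.0007,-0.0058,0,0.0]
    - [0,0,2,-0.0007,-0.0058,0,0.0]
    - [0,0,2,-0.0007,-0.0058,0,0.0]
    - [0,0,1,-0.0004,-0.0029,0,0.0]
    - [0,0,0,0,0,0,0.0]

```text
time_s: 20.02
tool_pos: [0.3962, 0.1404, 0.2047]
tool_rot: [1.0, -0.023, 0.0, 0.0]
ft_force: [-0.6, 0.1, -0.5]
width: 0.0005
```

```bash
python3 - <<'E'
from h import *; from plant import robot
o=robot.get_obs(); kn(o); R0=Rn.from_quat(o['tool_rot']); print('pin in tool',R0.inv().apply(np.array([.5632,.1572,.2])-o['tool_pos']),o['width'])
im,d,c,p=snap(robot,'wrist','p_wrist')
W=cloud(d,c,p); hsv=cv2.cvtColor(im,cv2.COLOR_BGR2HSV)
g=(hsv[...,0]>60)&(hsv[...,0]<95)&(hsv[...,1]>60)&(abs(W[...,2]-.231)<.006)
P=W[g]; r=cv2.minAreaRect((P[:,:2]*1000).astype(np.float32)); print(len(P),r)
E
```

```text
t 20.02 open 3.6 kn err to pin (tool xy mm) [ 50.23 -24.3   -0.  ] z 0.2047 F tool [-0.56 -0.1   0.49] T [ 0.   -0.   -0.01] q6 1.93
pin in tool [ 0.16602835 -0.02454648  0.00466847] 0.0005378307011674158
10967 ((458.9683837890625, 158.99899291992188), (18.079505920410156, 106.0523452758789), 89.56255340576172)
```

View pics/p_wrist.png

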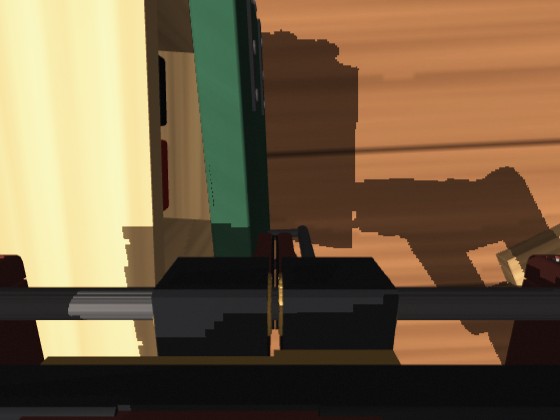

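apply_moves:
  rows:
    - [0,0,2,-0.0007,-0.0058,0,0.0]
    - [0,0,1.6,-0.0006,-0.0046,0,0.0]
    - [0,0,0,0,-0.002,0,0.0]
    - [0,0,0,0,0,0,0.0]
    - [0,0,0,0,0,0,0.0]

```text
time_s: 20.7
tool_pos: [0.3958, 0.1528, 0.2047]
tool_rot: [0.998, -0.055, -0.0, 0.0]
ft_force: [0.1, 0.3, -1.6]
width: 0.0001
```

```bash
cat > st.py <<'E'
from h import *; from plant import robot; import sys
o=robot.get_obs(); kn(o); R0=Rn.from_quat(o['tool_rot']); print('pin in tool',R0.inv().apply(np.array([.5632,.1572,.2])-o['tool_pos']),o['width'])
im,d,c,p=snap(robot,'wrist',sys.argv[1])
W=cloud(d,c,p); hsv=cv2.cvtColor(im,cv2.COLOR_BGR2HSV)
g=(hsv[...,0]>60)&(hsv[...,0]<95)&(hsv[...,1]>60)&(abs(W[...,2]-.231)<.004)
P=W[g][:,:2]*1000; r=cv2.minAreaRect(P.astype(np.float32)); print(len(P),r)
# centerline
b=[]
for x in np.arange(P[:,0].min()+5,P[:,0].max()-5,4):
    y=P[abs(P[:,0]-x)<2,1]; 
    if len(y)>10: b.append((x,(y.min()+y.max())/2))
k=np.polyfit(*np.array(b).T,1); print('door open', np.degrees(np.arctan(k[0]))+6.26, 'line y at pin x',np.polyval(k,563.2))
E
python3 st.py q_wrist
```

```text
t 20.7 open -0.03 kn err to pin (tool xy mm) [ 50.15 -22.5   -0.  ] z 0.2047 F tool [ 0.04 -0.31  1.59] T [-0.02  0.01  0.03] q6 2.02
pin in tool [ 0.16595227 -0.02274896  0.0046486 ] 0.00010777059256805591
9272 ((459.5592041015625, 166.52670288085938), (17.946182250976562, 104.9346694946289), 85.62625122070312)
door open 1.7488441113706825 line y at pin x 158.40397438941298
```

apply_moves:
  rows:
    - [0,0,0,0,-0.0015,0,0.0]
    - [0,0,0,0,-0.0015,0,0.0]
    - [0,0,0,0,0,0,0.0]
    - [0,0,0,0,0,0,0.0]

```text
time_s: 21.25
tool_pos: [0.3961, 0.1559, 0.2047]
tool_rot: [0.998, -0.055, 0.0, -0.0]
ft_force: [-1.0, 0.0, 0.6]
width: 0.0005
```

apply_moves:
  rows:
    - [0,0,0,0,-0.001,0,0.0]
    - [0,0,0,0,0,0,0.0]
    - [0,0,0,0,0,0,0.0]

```text
time_s: 21.62
tool_pos: [0.3962, 0.1569, 0.2047]
tool_rot: [0.998, -0.055, 0.0, -0.0]
ft_force: [-0.0, 0.4, -0.7]
width: 0.0007
```

```bash
python3 st.py r_wrist
```

```text
t 21.62 open -0.04 kn err to pin (tool xy mm) [ 50.18 -18.36   0.  ] z 0.2047 F tool [-0.06 -0.44  0.72] T [ 0.    0.01 -0.02] q6 2.03
pin in tool [ 0.16598457 -0.01861369  0.00467941] 0.0006577670464072184
9454 ((459.85833740234375, 169.25201416015625), (18.02121925354004, 104.56813049316406), 84.00811767578125)
door open 0.4332811399686145 line y at pin x 158.52790979837036
```

apply_moves:
  rows:
    - [0,0,0,0,-0.0005,0,0.0]
    - [0,0,0,0,-0.0005,0,0.0]
    - [0,0,0,0,0,0,0.0]

```text
time_s: 22.05
tool_pos: [0.3963, 0.1576, 0.2047]
tool_rot: [0.998, -0.055, -0.0, 0.0]
ft_force: [0.3, -3.7, 0.5]
width: 0.0001
```

apply_moves:
  rows:
    - [0,0,0,0,-0.0005,0,0.0]
    - [0,0,0,0,0,0,0.0]
    - [0,0,0,0,0,0,0.0]

```text
time_s: 22.42
tool_pos: [0.3962, 0.1578, 0.2047]
tool_rot: [0.998, -0.055, -0.0, 0.001]
ft_force: [-0.5, -6.1, 2.5]
width: 0.0003
```

apply_moves:
  rows:
    - [0,0,0,0,0.001,0,0.0]
    - [0,0,0,0,0.003,0,0.0]
    - [0,0,0,0,0.01,0,0.0]
    - [0,0,0,0,0.015,0,0.0]
    - [0,0,0,0,0,0,0.0]

```text
time_s: 23.05
tool_pos: [0.3928, 0.1285, 0.2046]
tool_rot: [0.998, -0.056, -0.0, 0.0]
ft_force: [0.7, 0.5, 0.6]
width: 0.0003
```

```bash
python3 st.py s_wrist
```

```text
t 23.05 open -0.14 kn err to pin (tool xy mm) [ 5.030e+01 -4.729e+01 -2.000e-02] z 0.2046 F tool [ 0.67 -0.55 -0.56] T [ 0.06  0.01 -0.02] q6 1.97
pin in tool [ 0.16610622 -0.04753836  0.00459397] 0.00027612326754300487
9091 ((456.7303466796875, 167.3539276123047), (18.546052932739258, 110.01825714111328), 85.25011444091797)
door open 1.619775095664779 line y at pin x 158.5970153515459
```

apply_moves:
  rows:
    - [0,0,0,0,0,-0.03,0.0]
    - [0,0,0,0,0.02,-0.04,0.0]
    - [0,0,0,0,0.03,-0.03,0.0]
    - [0,0,0,0,0,0,0.0]
    - [0,0,0,0,0,0,0.0]

```text
time_s: 23.72
tool_pos: [0.3874, 0.0801, 0.3041]
tool_rot: [0.998, -0.055, -0.0, -0.0]
ft_force: [-0.5, -1.2, -0.8]
width: 0.0003
```

```bash
python3 st.py t_wrist; python3 -c "
from h import *; from plant import robot
snap(robot,'top','t_top'); snap(robot,'side','t_side')"
```

```text
t 23.73 open -0.08 kn err to pin (tool xy mm) [ 50.4  -95.83  -0.  ] z 0.3041 F tool [-0.35  1.25  0.84] T [0.05 0.05 0.02] q6 1.85
pin in tool [ 0.16625404 -0.09605347  0.10406208] 0.00025670751663536915
4509 ((454.3698425292969, 167.3427734375), (18.91838264465332, 186.92218017578125), 85.23238372802734)
door open 1.5496411283632021 line y at pin x 158.4070800149815
```

View pics/t_wrist.png

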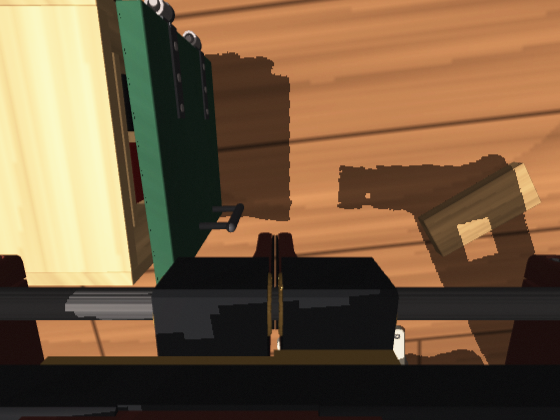

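View pics/t_side.png

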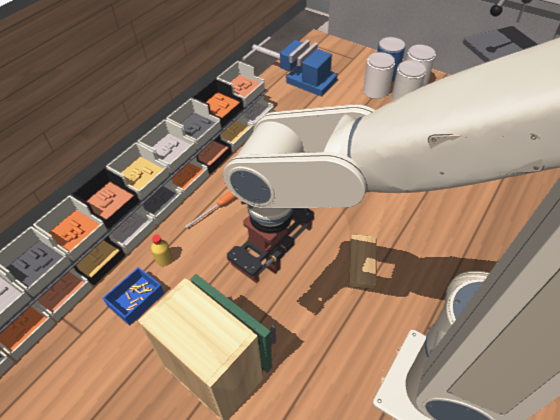

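View pics/t_top.png

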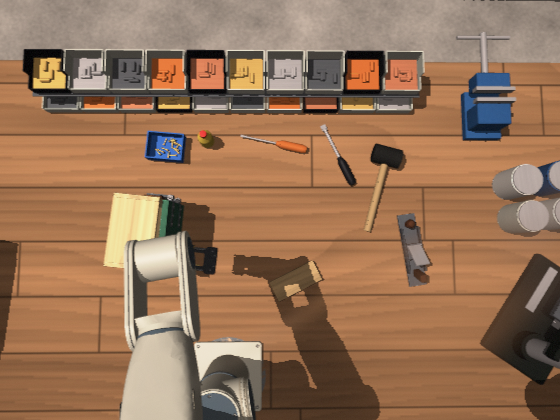

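apply_moves:
  rows:
    - [0,0,0,0,-0.03,0.03,0.0]
    - [0,0,0,0,-0.02,0.04,0.0]
    - [0,0,0,0,0,0.03,0.0]
    - [0,0,0,0,-0.01,0,0.0]
    - [0,0,0,0,-0.01,0,0.0]

```text
time_s: 24.5
tool_pos: [0.3959, 0.1504, 0.2052]
tool_rot: [0.998, -0.055, 0.0, -0.0]
ft_force: [-0.2, 1.1, 0.5]
width: 0.0003
```

apply_moves:
  rows:
    - [0,0,0,0,-0.001,0,0.0]
    - [0,0,0,0,-0.001,0,0.0]
    - [0,0,0,0,-0.001,0,0.0]
    - [0,0,0,0,-0.001,0,0.0]
    - [0,0,0,0,-0.001,0,0.0]

```text
time_s: 25.12
tool_pos: [0.3959, 0.1543, 0.2047]
tool_rot: [0.998, -0.055, 0.0, 0.0]
ft_force: [-0.5, 0.2, 0.8]
width: 0.0007
```

apply_moves:
  rows:
    - [0,0,0,0,-0.001,0,0.0]
    - [0,0,0,0,-0.001,0,0.0]
    - [0,0,0,0,-0.001,0,0.0]
    - [0,0,0,0,-0.0005,0,0.0]
    - [0,0,0,0,0,0,0.0]

```text
time_s: 25.75
tool_pos: [0.3962, 0.1576, 0.2046]
tool_rot: [0.998, -0.055, -0.0, 0.0]
ft_force: [-0.4, -3.3, 0.8]
width: 0.0006
```

```bash
python3 st.py u_wrist
```

```text
t 25.75 open -0.03 kn err to pin (tool xy mm) [ 5.025e+01 -1.761e+01 -2.000e-02] z 0.2046 F tool [-0.06  3.33 -0.82] T [-0.41  0.01  0.03] q6 2.03
pin in tool [ 0.1660559  -0.01785944  0.00458574] 0.0005762326694024535
9055 ((459.92962646484375, 169.5753936767578), (18.055631637573242, 104.715087890625), 83.85603332519531)
door open 0.3168644057149441 line y at pin x 158.6775647737826
```

apply_moves:
  rows:
    - [0,0,0,0,0.0002,0,0.0]
    - [0,0,0,0,0.0002,0,0.0]
    - [0,0,0,0,0.0002,0,0.0]
    - [0,0,0,0,0.0002,0,0.0]
    - [0,0,0,0,0.0002,0,0.0]

```text
time_s: 26.42
tool_pos: [0.3963, 0.157, 0.2047]
tool_rot: [0.998, -0.055, 0.0, -0.0]
ft_force: [0.5, -0.0, 0.5]
width: 0.0007
```

apply_moves:
  rows:
    - [0,0,0,0,0.0002,0,0.0]
    - [0,0,0,0,0.0002,0,0.0]
    - [0,0,0,0,0.0002,0,0.0]
    - [0,0,0,0,0.0002,0,0.0]
    - [0,0,0,0,0.0002,0,0.0]

```text
time_s: 27.05
tool_pos: [0.3961, 0.1559, 0.2047]
tool_rot: [0.998, -0.055, 0.0, -0.0]
ft_force: [0.2, 0.4, 0.2]
width: 0.0004
```

```bash
python3 st.py v_wrist
```

```text
t 27.05 open -0.04 kn err to pin (tool xy mm) [ 50.18 -19.39   0.  ] z 0.2047 F tool [ 0.11 -0.39 -0.16] T [ 0.05  0.02 -0.  ] q6 2.03
pin in tool [ 0.16598347 -0.01963507  0.00468573] 0.0003616819872123492
9007 ((459.6058654785156, 168.62025451660156), (17.955413818359375, 104.37825012207031), 84.30791473388672)
door open 0.8339512024592564 line y at pin x 158.57922135172055
```

apply_moves:
  rows:
    - [0,0,0,0,0,0,0.0]
    - [0,0,0,0,0,0,0.0]
    - [0,0,0,0,0,0,0.0]
    - [0,0,0,0,0,0,0.0]
    - [0,0,0,0,0,0,0.0]

```text
time_s: 27.72
tool_pos: [0.3961, 0.1559, 0.2047]
tool_rot: [0.998, -0.055, 0.0, -0.0]
ft_force: [0.0, -0.5, 0.5]
width: 0.0008
```

```bash
python3 st.py w_wrist
```

```text
t 27.73 open -0.04 kn err to pin (tool xy mm) [ 50.17 -19.39   0.  ] z 0.2047 F tool [ 0.1   0.53 -0.54] T [-0.01  0.    0.05] q6 2.03
pin in tool [ 0.16597209 -0.01963824  0.00470007] 0.0007931467540985772
9061 ((459.3345947265625, 164.8089599609375), (26.37295150756836, 105.06096649169922), 86.0184097290039)
door open 0.7319643539045018 line y at pin x 158.4156809070504
```

apply_moves:
  rows:
    - [0,0,0,0,0.002,0,0.0]
    - [0,0,0,0,0.005,0,0.0]
    - [0,0,0,0,0,0,0.0]
    - [0,0,0,0,0,0,0.0]
    - [0,0,0,0,0,0,0.0]

```text
time_s: 28.4
tool_pos: [0.3954, 0.149, 0.2047]
tool_rot: [0.998, -0.055, 0.0, -0.0]
ft_force: [0.3, 0.2, 0.0]
width: 0.0003
```

```bash
python3 st.py x_wrist
```

```text
t 28.4 open -0.04 kn err to pin (tool xy mm) [ 5.012e+01 -2.635e+01  1.000e-02] z 0.2047 F tool [ 0.23 -0.2  -0.  ] T [0.01 0.03 0.06] q6 2.01
pin in tool [ 0.16592364 -0.02660383  0.0047508 ] 0.00031129014317666837
9085 ((459.6747741699219, 167.843505859375), (18.100984573364258, 104.46299743652344), 84.9437255859375)
door open 1.0890301206321107 line y at pin x 158.5380668350969
```

apply_moves:
  rows:
    - [0,0,0,0,0,0,0.0]
    - [0,0,0,0,0,0,0.0]
    - [0,0,0,0,0,0,0.0]
    - [0,0,0,0,0,0,0.0]
    - [0,0,0,0,0,0,0.0]

```text
time_s: 29.08
tool_pos: [0.3953, 0.1489, 0.2047]
tool_rot: [0.998, -0.055, -0.0, 0.0]
ft_force: [0.3, -0.2, -0.3]
width: 0.0008
```

```bash
python3 st.py y_wrist; python3 - <<'E'
from h import *
ims=[pickle.load(open(f'{k}_wrist.pkl','rb'))[0][60:260,100:300] for k in 'uvxy']
cv2.imwrite('pics/y_cmp.png',cv2.resize(np.hstack(ims),None,fx=1,fy=1))
E
```

```text
t 29.07 open -0.04 kn err to pin (tool xy mm) [ 50.17 -26.41  -0.  ] z 0.2047 F tool [0.27 0.14 0.3 ] T [ 0.03 -0.02  0.01] q6 2.01
pin in tool [ 0.16597124 -0.02665587  0.00466562] 0.0007769428678961673
8985 ((459.72137451171875, 167.83004760742188), (18.057153701782227, 104.50301361083984), 84.85631561279297)
door open 1.0298754201742257 line y at pin x 158.43362781262942
```

View pics/y_cmp.png

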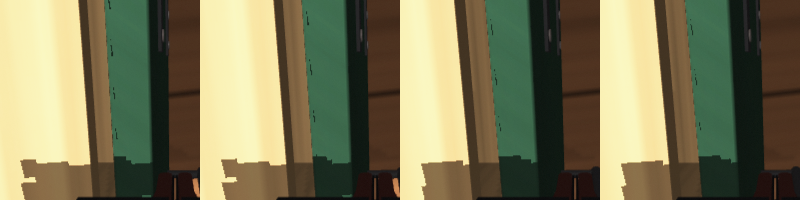

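apply_moves:
  rows:
    - [0,0,0,0,-0.002,0,0.0]
    - [0,0,0,0,-0.002,0,0.0]
    - [0,0,0,0,-0.0015,0,0.0]
    - [0,0,0,0,-0.001,0,0.0]
    - [0,0,0,0,-0.0005,0,0.0]

```text
time_s: 29.75
tool_pos: [0.3961, 0.156, 0.2047]
tool_rot: [0.998, -0.055, -0.0, 0.0]
ft_force: [-0.1, -0.4, -1.2]
width: 0.0002
```

apply_moves:
  rows:
    - [0,0,0,0,-0.0004,0,0.0]
    - [0,0,0,0,-0.0003,0,0.0]
    - [0,0,0,0,-0.0002,0,0.0]
    - [0,0,0,0,-0.0001,0,0.0]
    - [0,0,0,0,0,0,0.0]

```text
time_s: 30.38
tool_pos: [0.3962, 0.1569, 0.2047]
tool_rot: [0.998, -0.055, -0.0, 0.0]
ft_force: [-0.1, 0.2, 0.3]
width: 0.0004
```

```bash
python3 st.py z_wrist
```

```text
t 30.38 open -0.04 kn err to pin (tool xy mm) [ 50.19 -18.4   -0.  ] z 0.2047 F tool [-0.15 -0.13 -0.25] T [0.02 0.03 0.02] q6 2.03
pin in tool [ 0.16599234 -0.01864921  0.0046789 ] 0.00037209740049061403
9060 ((459.92010498046875, 169.01165771484375), (17.886615753173828, 104.65023803710938), 84.21583557128906)
door open 0.49107583914724096 line y at pin x 158.57536583084175
```

apply_moves:
  rows:
    - [0,0,0,0,0,0,0.0]
    - [0,0,0,0,0.0002,0,0.0]
    - [0,0,0,0,0.0003,0,0.0]
    - [0,0,0,0,0.0005,0,0.0]
    - [0,0,0,0,0.001,0,0.0]

```text
time_s: 31.05
tool_pos: [0.396, 0.1549, 0.2047]
tool_rot: [0.998, -0.055, 0.0, -0.0]
ft_force: [0.1, -1.5, -0.4]
width: -0.0
```

apply_moves:
  rows:
    - [0,0,0,0,0.002,0,0.0]
    - [0,0,0,0,0.004,0,0.0]
    - [0,0,0,0,0,0,0.0]
    - [0,0,0,0,0,0,0.0]
    - [0,0,0,0,0,0,0.0]

```text
time_s: 31.68
tool_pos: [0.3953, 0.149, 0.2047]
tool_rot: [0.998, -0.055, 0.0, -0.0]
ft_force: [0.1, 0.2, -0.2]
width: 0.0005
```

```bash
python3 st.py za_wrist
```

```text
t 31.68 open -0.04 kn err to pin (tool xy mm) [ 50.16 -26.35   0.  ] z 0.2047 F tool [ 0.04 -0.18  0.24] T [-0.03  0.02 -0.06] q6 2.01
pin in tool [ 0.16596055 -0.02659565  0.00471253] 0.00046286371652120434
9040 ((459.6160888671875, 167.80479431152344), (18.144338607788086, 104.61131286621094), 84.97980499267578)
door open 1.0401985756442516 line y at pin x 158.47153728024182
```

```bash
cat > rel.py <<'E'
from h import *; import sys
for t in sys.argv[1:]:
    im,d,c,p=pickle.load(open(t+'_wrist.pkl','rb'))
    hsv=cv2.cvtColor(im,cv2.COLOR_BGR2HSV)
    g=(hsv[...,0]>60)&(hsv[...,0]<95)&(hsv[...,1]>60)
    W=cloud(d,c,p); cab=(W[...,2]>.232)&(abs(W[...,2]-.24)<.004)&~g&(d>0)
    A=[];B=[];Cc=[]
    for v in range(20,210,2):
        u=np.where(g[v])[0]; w=np.where(cab[v,:320])[0]
        if len(u)<10 or len(w)<10: continue
        A.append((u.min()-.5,v)); B.append((w.max()+.5,v))
        top=g[v]&(hsv[v,:,2]>75); 
    def fit(E,z):
        X=onplane(np.array(E),z,c,p)*1000; k=np.polyfit(X[:,0],X[:,1],1)
        for _ in range(3):
            r=X[:,1]-np.polyval(k,X[:,0]); m=abs(r)<1.5*np.median(abs(r))+.2; k=np.polyfit(X[m,0],X[m,1],1)
        return k,r[m].std(),X[:,0].min(),X[:,0].max()
    a=fit(A,.231);b=fit(B,.240)
    print(t,'door inner edge ang',np.degrees(np.arctan(a[0][0])).round(2),'cab',np.degrees(np.arctan(b[0][0])).round(2),'gap @x=.40,.45,.5',[(np.polyval(b[0],x)-np.polyval(a[0],x)).round(2) for x in (360,400,450,500,550)],'res',a[1].round(2),b[1].round(2),a[2:])
E
python3 rel.py r u v x z za t
```

```text
r door inner edge ang -5.53 cab -6.22 gap @x=.40,.45,.5 [np.float64(8.27), np.float64(7.78), np.float64(7.18), np.float64(6.57), np.float64(5.96)] res 0.12 0.19 (np.float64(432.5873801124348), np.float64(504.94892658330446))
u door inner edge ang -5.75 cab -6.04 gap @x=.40,.45,.5 [np.float64(7.19), np.float64(6.98), np.float64(6.72), np.float64(6.46), np.float64(6.2)] res 0.12 0.15 (np.float64(432.6196119109781), np.float64(504.89684978490715))
v door inner edge ang -5.21 cab -5.96 gap @x=.40,.45,.5 [np.float64(8.95), np.float64(8.42), np.float64(7.76), np.float64(7.1), np.float64(6.44)] res 0.12 0.17 (np.float64(432.5231086678524), np.float64(504.92379480510084))
x door inner edge ang -4.85 cab -6.16 gap @x=.40,.45,.5 [np.float64(10.42), np.float64(9.5), np.float64(8.34), np.float64(7.18), np.float64(6.02)] res 0.12 0.22 (np.float64(432.46324505074625), np.float64(504.97029235127286))
z door inner edge ang -5.53 cab -6.1 gap @x=.40,.45,.5 [np.float64(8.06), np.float64(7.66), np.float64(7.16), np.float64(6.66), np.float64(6.16)] res 0.12 0.16 (np.float64(432.5765006582706), np.float64(504.93927463392953))
za door inner edge ang -4.84 cab -6.12 gap @x=.40,.45,.5 [np.float64(10.43), np.float64(9.52), np.float64(8.4), np.float64(7.27), np.float64(6.14)] res 0.12 0.19 (np.float64(432.43453665724417), np.float64(504.881602328604))
t door inner edge ang -4.09 cab -6.22 gap @x=.40,.45,.5 [np.float64(12.85), np.float64(11.34), np.float64(9.46), np.float64(7.58), np.float64(5.71)] res 0.25 0.27 (np.float64(406.91270403903934), np.float64(536.076709009293))
```

apply_moves:
  rows:
    - [0,0,0,-0.02,0,0,0.0]
    - [0,0,0,-0.03,0,0,0.0]
    - [0,0,0,-0.008,-0.002,0,0.0]
    - [0,0,0,0,-0.002,0,0.0]
    - [0,0,0,0,-0.001,0,0.0]

```text
time_s: 32.35
tool_pos: [0.339, 0.1607, 0.205]
tool_rot: [0.998, -0.055, 0.001, -0.0]
ft_force: [-0.4, 0.7, 0.7]
width: 0.0005
```

apply_moves:
  rows:
    - [0,0,0,0,-0.001,0,0.0]
    - [0,0,0,0,-0.001,0,0.0]
    - [0,0,0,0,-0.0005,0,0.0]
    - [0,0,0,0,0,0,0.0]

```text
time_s: 32.85
tool_pos: [0.3385, 0.1628, 0.2046]
tool_rot: [0.998, -0.055, -0.0, 0.0]
ft_force: [0.5, -0.2, -0.5]
width: 0.0
```

apply_moves:
  rows:
    - [0,0,0,0,-0.0005,0,0.0]
    - [0,0,0,0,-0.0005,0,0.0]
    - [0,0,0,0,0,0,0.0]

```text
time_s: 33.22
tool_pos: [0.3386, 0.1638, 0.2047]
tool_rot: [0.998, -0.055, 0.0, -0.0]
ft_force: [0.5, -0.6, 0.0]
width: 0.0006
```

```bash
python3 st.py zb_wrist; python3 rel.py zb
```

```text
t 33.23 open -0.04 kn err to pin (tool xy mm) [108.22 -17.83   0.  ] z 0.2047 F tool [ 0.51  0.51 -0.03] T [-0.    0.01 -0.05] q6 2.1
pin in tool [ 0.22401681 -0.0180846   0.0046888 ] 0.000608887110247534
3809 ((410.7846984863281, 174.73399353027344), (17.629566192626953, 87.71697235107422), 83.70056915283203)
door open 0.8174049491949029 line y at pin x 159.89090029592128
zb door inner edge ang -5.71 cab -5.93 gap @x=.40,.45,.5 [np.float64(7.29), np.float64(7.14), np.float64(6.94), np.float64(6.75), np.float64(6.56)] res 0.13 0.18 (np.float64(374.912756391284), np.float64(447.24629353642854))
```

apply_moves:
  rows:
    - [0,0,0,0,-0.0005,0,0.0]
    - [0,0,0,0,-0.0003,0,0.0]
    - [0,0,0,0,0,0,0.0]

```text
time_s: 33.65
tool_pos: [0.3386, 0.1642, 0.2046]
tool_rot: [0.998, -0.055, -0.0, 0.0]
ft_force: [0.2, -5.5, 1.4]
width: 0.0006
```

apply_moves:
  rows:
    - [0,0,0,0,-0.0003,0,0.0]
    - [0,0,0,0,0,0,0.0]

```text
time_s: 33.9
tool_pos: [0.3386, 0.1643, 0.2046]
tool_rot: [0.998, -0.055, -0.0, 0.001]
ft_force: [0.9, -6.8, 1.6]
width: 0.0003
```

Now unload the sag with a tiny upward drag, then let down and back off slowly.

apply_moves:
  rows:
    - [0,0,0,0,0,-0.0003,0.0]
    - [0,0,0,0,0,-0.0003,0.0]
    - [0,0,0,0,0,-0.0003,0.0]
    - [0,0,0,0,0,0,0.0]

```text
time_s: 34.4
tool_pos: [0.3383, 0.1643, 0.2052]
tool_rot: [0.998, -0.055, -0.0, 0.001]
ft_force: [1.3, -5.3, -2.0]
width: 0.0004
```

apply_moves:
  rows:
    - [0,0,0,0,0,0.0003,0.0]
    - [0,0,0,0,0,0.0003,0.0]
    - [0,0,0,0,0,0.0002,0.0]
    - [0,0,0,0,0,0,0.0]

```text
time_s: 34.9
tool_pos: [0.3383, 0.1643, 0.2049]
tool_rot: [0.998, -0.055, -0.0, 0.001]
ft_force: [-1.9, -5.4, 5.0]
width: 0.0004
```

apply_moves:
  rows:
    - [0,0,0,0,0.0003,0,0.0]
    - [0,0,0,0,0.0003,0,0.0]
    - [0,0,0,0,0.0003,0,0.0]
    - [0,0,0,0,0.0003,0,0.0]
    - [0,0,0,0,0.0003,0,0.0]

```text
time_s: 35.52
tool_pos: [0.3388, 0.1636, 0.2048]
tool_rot: [0.998, -0.055, 0.0, -0.0]
ft_force: [-0.3, -0.8, -0.8]
width: 0.0008
```

apply_moves:
  rows:
    - [0,0,0,0,0.0005,0,0.0]
    - [0,0,0,0,0.001,0,0.0]
    - [0,0,0,0,0.003,0,0.0]
    - [0,0,0,0,0.003,0,0.0]
    - [0,0,0,0,0,0,0.0]

```text
time_s: 36.15
tool_pos: [0.3377, 0.1557, 0.2048]
tool_rot: [0.998, -0.055, 0.0, -0.0]
ft_force: [-0.5, 0.3, 0.0]
width: 0.0006
```

```bash
python3 st.py zc_wrist; python3 rel.py zc
```

```text
t 36.15 open -0.07 kn err to pin (tool xy mm) [108.18 -26.13   0.  ] z 0.2048 F tool [-0.53 -0.27 -0.02] T [0.02 0.   0.03] q6 2.08
pin in tool [ 0.22397793 -0.02637771  0.00479229] 0.0006349549671038141
3691 ((410.3389587402344, 172.3822479248047), (17.775680541992188, 88.47746276855469), 84.91646575927734)
door open 1.5353849766061458 line y at pin x 159.6429952260136
zc door inner edge ang -4.92 cab -6.11 gap @x=.40,.45,.5 [np.float64(10.14), np.float64(9.3), np.float64(8.26), np.float64(7.21), np.float64(6.16)] res 0.12 0.18 (np.float64(374.59806189665824), np.float64(447.11614707093617))
```

apply_moves:
  rows:
    - [0,0,0,0,-0.003,0,0.0]
    - [0,0,0,0,-0.002,0,0.0]
    - [0,0,0,0,-0.0015,0,0.0]
    - [0,0,0,0,-0.001,0,0.0]
    - [0,0,0,0,-0.001,0,0.0]

```text
time_s: 36.83
tool_pos: [0.3386, 0.1642, 0.2047]
tool_rot: [0.998, -0.055, -0.0, 0.0]
ft_force: [0.7, -4.2, 1.5]
width: 0.0004
```

apply_moves:
  rows:
    - [0,0,0,0,-0.0005,0,0.0]
    - [0,0,0,0,0,0,0.0]
    - [0,0,0,0,0,-0.0005,0.0]
    - [0,0,0,0,0,-0.0005,0.0]
    - [0,0,0,0,0,0,0.0]

```text
time_s: 37.45
tool_pos: [0.3382, 0.1644, 0.2055]
tool_rot: [0.998, -0.055, -0.0, 0.001]
ft_force: [0.9, -5.5, -2.7]
width: 0.0003
```

apply_moves:
  rows:
    - [0,0,0,0,0.0002,-0.0003,0.0]
    - [0,0,0,0,0.0002,-0.0003,0.0]
    - [0,0,0,0,0.0002,-0.0003,0.0]
    - [0,0,0,0,0.0002,-0.0003,0.0]
    - [0,0,0,0,0.0002,-0.0003,0.0]

```text
time_s: 38.08
tool_pos: [0.3391, 0.1643, 0.2076]
tool_rot: [0.998, -0.055, 0.0, -0.0]
ft_force: [0.3, 0.3, 0.4]
width: 0.0003
```

apply_moves:
  rows:
    - [0,0,0,0,0.0003,-0.0003,0.0]
    - [0,0,0,0,0.001,-0.0003,0.0]
    - [0,0,0,0,0.003,0,0.0]
    - [0,0,0,0,0.004,0,0.0]
    - [0,0,0,0,0,0,0.0]

```text
time_s: 38.7
tool_pos: [0.3376, 0.1553, 0.2079]
tool_rot: [0.998, -0.055, -0.0, -0.0]
ft_force: [-1.2, -0.1, -0.2]
width: 0.0004
```

```bash
python3 st.py zd_wrist; python3 rel.py zd
```

```text
t 38.7 open -0.07 kn err to pin (tool xy mm) [ 1.0823e+02 -2.6510e+01 -1.0000e-02] z 0.2079 F tool [-1.16  0.25  0.22] T [-0.03  0.04  0.05] q6 2.08
pin in tool [ 0.22402611 -0.02675802  0.0078304 ] 0.00043654522478903113
3514 ((413.5013427734375, 171.95562744140625), (17.59001922607422, 84.34626007080078), 85.01924133300781)
door open 0.7672942743049225 line y at pin x 157.784927359906
zd door inner edge ang -4.9 cab -6.14 gap @x=.40,.45,.5 [np.float64(10.32), np.float64(9.45), np.float64(8.36), np.float64(7.27), np.float64(6.18)] res 0.12 0.23 (np.float64(373.78439669890196), np.float64(448.04319858118316))
```

apply_moves:
  rows:
    - [0,0,0,0,0.02,-0.01,0.0]
    - [0,0,0,0,0.03,-0.03,0.0]
    - [0,0,0,0,0.04,-0.04,0.0]
    - [0,0,0,0,0.04,-0.04,0.0]
    - [0,0,0,0,0,0,0.0]

```text
time_s: 39.38
tool_pos: [0.3248, 0.0248, 0.3305]
tool_rot: [0.998, -0.057, 0.003, -0.0]
ft_force: [0.1, 0.7, -0.4]
width: 0.0004
```

apply_moves:
  rows:
    - [0,0,0,0.04,0,0,0.0]
    - [0,0,0,0.03,0,0,0.0]
    - [0,0,0,0,0,0,0.0]
    - [0,0,0,0,0,0,0.0]

```text
time_s: 39.88
tool_pos: [0.3917, 0.0193, 0.3268]
tool_rot: [0.999, -0.055, -0.001, 0.0]
ft_force: [0.2, 0.4, -0.0]
width: 0.0005
```

```bash
python3 st.py ze_wrist; python3 rel.py ze; python3 - <<'E'
from h import *; from plant import robot
im,d,c,p=pickle.load(open('ze_wrist.pkl','rb')); W=cloud(d,c,p)
hsv=cv2.cvtColor(im,cv2.COLOR_BGR2HSV); g=(hsv[...,0]>60)&(hsv[...,0]<95)&(hsv[...,1]>60)&(W[...,2]>.2)
P=W[g]; h,e=np.histogram(P[:,2],bins=np.arange(.2,.245,.002)); print(dict(zip(e.round(3),h)))
t=P[abs(P[:,2]-.231)<.004]; print('top z by x',[ (x,np.median(t[abs(t[:,0]-x)<.02,2]).round(4)) for x in (.37,.41,.45,.49,.53)])
im,d,c,p=snap(robot,'side','ze_side'); cv2.imwrite('pics/ze_s.png',np.hstack([cv2.resize(im[240:420,100:330],(640,500))]))
E
```

```text
t 39.88 open -0.0 kn err to pin (tool xy mm) [ 3.9620e+01 -1.5556e+02 -1.4000e-01] z 0.3268 F tool [ 0.11 -0.42  0.01] T [0.02 0.05 0.01] q6 1.7
pin in tool [ 0.15577331 -0.15583053  0.12629898] 0.000527119753937114
3585 ((450.5546569824219, 168.05929565429688), (19.327913284301758, 195.34046936035156), 85.16716766357422)
door open 1.2363862408573025 line y at pin x 158.20311915632666
ze door inner edge ang -4.15 cab -6.05 gap @x=.40,.45,.5 [np.float64(11.85), np.float64(10.52), np.float64(8.85), np.float64(7.18), np.float64(5.51)] res 0.23 0.44 (np.float64(411.6954990583027), np.float64(547.0100041224197))
{np.float64(0.2): np.int64(282), np.float64(0.202): np.int64(258), np.float64(0.204): np.int64(295), np.float64(0.206): np.int64(283), np.float64(0.208): np.int64(293), np.float64(0.21): np.int64(320), np.float64(0.212): np.int64(309), np.float64(0.214): np.int64(306), np.float64(0.216): np.int64(325), np.float64(0.218): np.int64(339), np.float64(0.22): np.int64(321), np.float64(0.222): np.int64(414), np.float64(0.224): np.int64(1357), np.float64(0.226): np.int64(1806), np.float64(0.228): np.int64(2031), np.float64(0.23): np.int64(649), np.float64(0.232): np.int64(7), np.float64(0.234): np.int64(0), np.float64(0.236): np.int64(0), np.float64(0.238): np.int64(0), np.float64(0.24): np.int64(0), np.float64(0.242): np.int64(0)}
top z by x [(0.37, np.float64(0.2272)), (0.41, np.float64(0.2274)), (0.45, np.float64(0.2279)), (0.49, np.float64(0.2288)), (0.53, np.float64(0.2298))]
```

View pics/ze_wrist.png

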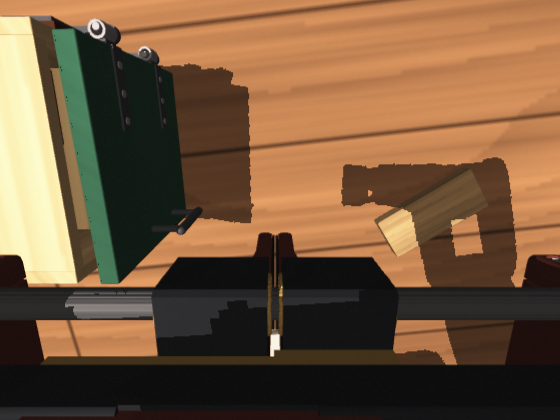

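View pics/ze_s.png

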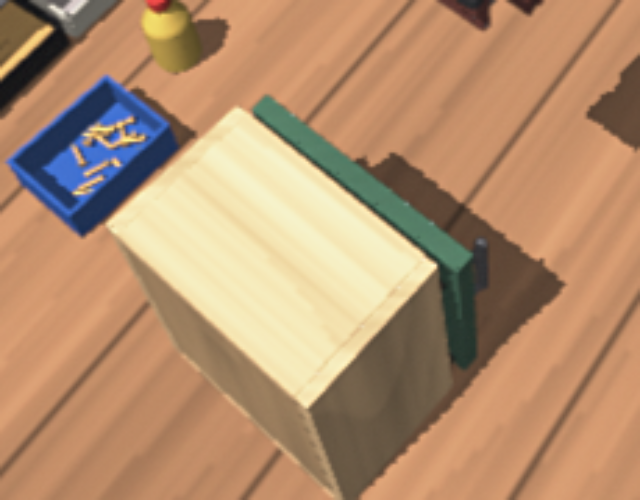

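```bash
python3 - <<'E'
from h import *; from plant import robot
im,d,c,p=snap(robot,'top','fin_top'); a=pickle.load(open('a.pkl','rb'))['top'][0]
df=cv2.absdiff(im,a).max(2); 
for n,(u,v,w,h) in dict(tub=(143,128,46,38),oiler=(194,126,22,24),screwdr=(238,130,72,24),chisel=(318,120,40,70),mallet=(362,140,46,95),plane=(392,208,42,80)).items(): print(n,(df[v:v+h,u:u+w]>40).mean().round(3))
o=robot.get_obs(); print(o['time_s'],o['ft_force']); print(robot.job_done())
E
```

```text
tub 0.0
oiler 0.0
screwdr 0.0
chisel 0.0
mallet 0.0
plane 0.0
40.025 [-0.16318561  0.27970051  0.12377992]
the job is handed in; nothing more can be done
None
```

The door is hung on both pins and swung to, but it is not tight against the stops. It settles about 1° open, roughly 3 mm off them at the free edge.

**Hanging:** I gripped the door at its top edge, lifted it, and measured the pins against the knuckles with the wrist camera. The pins stood about 4 mm off nominal. I lowered the door in 0.5–3 mm steps with no jamming. The door's 4.4 N weight came off the wrist at the predicted seated height of 16 mm. The pin was visible inside the upper knuckle bore.

**Shutting:** I swung it gripped about the pins to about 20°, let go, and pushed it onto the rubber stops with closed fingers, at no more than about 7 N. Pressed in, it met the stops.

**What did not work:** Each time I let go, the door eased back. The first release left it about 1.6–2° open. Four gentler releases, two of them with a slight lift, all left it at about 0.9–1.2° on most readings. One final high view read 1.9°, so the views disagree, and I could not get it tighter.

**Last checks:**
- The door hangs upright with a slight sag towards the free edge, about 2–3 mm in height, from hinge play.
- The robot touches nothing.
- The tub, oiler, screwdriver, chisel, mallet and plane look unchanged in the top view. I did not compare the offcut the same way, but it appears in place.
- I handed in at 40 s.

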